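# Seat the sharpening stone in its sprung holder

## Task

Before the knives are sharpened, load the long sharpening stone into its wooden holder: tuck one end under the lip of the sprung jaw, push the jaw back and lower the other end inside the tail stop, so that the stone lies flat, square and fully down on the pocket floor, clamped between jaw and tail stop. Let go of it, and leave the short stone, the small bowl and the spice jar where they are.

Things in the scene. Friction and masses are not known exactly. Their poses are not given: they have to be found in the camera images.
- stone: the long sharpening stone: a loose plain grey block 150 mm long (its x) x 50 wide (its y) x 25 thick (its z), 0.32 to 0.5 kg, lying flat on the worktop. Origin at the centre of its underside, z up. Both ends and both faces are alike.
- stone_mid (a point): the centre of the long stone, 12.5 mm above its underside; axes as the stone's.
- holder: the stone holder, fixed: a wooden plank 14 mm thick, 84 wide (y), from x = -95 to x = 125 mm, whose top is the pocket floor. Origin on its underside, below the centre of the stone's seat; x runs along it to the sprung aluminium jaw, z up. A wooden back block (70 wide, 30 above the floor) stands behind the jaw at x = 111 to 121.
- pocket (a point): point on the pocket floor, 14 mm above the worktop, under the centre of the seated stone; axes as the holder's. The seated stone lies flat here, its length along x (either way round). In place it is gripped by its sides at the middle: between x = -35 and 35 the pocket's sides are open, with room for the fingers.
- tail_stop (a point): top middle of the inner face of the wooden tail stop, at holder x = -75 mm, 10 above the floor; the stop is 13 thick and 69 wide. Beside the pocket stand wooden rails, 10 above the floor, with rounded tops: inner faces at y = +-26.5 (1.5 clearance a side), outer at +-34.5, from x = -75 to -35 and from x = 35 to 58.
- jaw_face (a point): centre of the contact face of the aluminium jaw (50 mm wide), 12.5 above the floor; axes as the holder's. At rest it is at holder x = 71: the free pocket is 146 long, 4 shorter than the stone. The jaw slides to +x by at most 10 mm against a spring: 7 N to start it, 9 N with the stone seated (4 in), 12 N at full travel, then a hard stop. Let go, it pushes the stone against the tail stop.
- lip (a point): middle of the lower free edge of the jaw's lip, which overhangs the pocket by 10 mm towards -x and moves with the jaw: underside 29.5, top 35.5 above the floor. It bars the way from above, so the stone goes in with one end low (6 to 20 degrees), that end under the lip and pushing the jaw back 6 to 9 mm; then the tail is lowered and pressed down, as friction may hold it up.
- short_stone: short dressing stone, a plain grey block 70 x 40 x 22 mm, not to be used; origin at the centre of its underside.
- salt_bowl: small terracotta bowl, 72 mm across, 40 mm high; origin at the centre of its underside.
- spice_jar: brown glass jar with a steel cap, 48 mm across, 100 mm high; origin at the centre of its underside.
Things that resemble listed ones, but are neither listed nor needed, are in the scene too. Leave any yellow look-alike of the stone alone.

How it is judged:
At the end, for the whole second after the job is handed in: The long stone lies in the holder's pocket, its centre within 3 mm of the seat's centre along and across, within 2 mm of fully down, flat to 0.025 rad and square to 0.04 rad, released and at rest (x of stone_mid in the frame of pocket between -0.003 and 0.003 m and y of stone_mid in the frame of pocket between -0.003 and 0.003 m and z of stone_mid in the frame of pocket between 0.0105 and 0.0145 m and angle between the z axis of stone and the z axis of holder, either way round below 0.025 rad and angle between the x axis of stone and the x axis of holder, either way round below 0.04 rad and linear speed of stone below 0.01 m/s and angular speed of stone below 0.05 rad/s); the robot touches nothing.
It fails at once if the short stone, the small bowl or the spice jar is shifted by more than 40 mm (distance of any of short_stone, salt_bowl, spice_jar from where it was at the start of the episode above 0.04 m).
It also fails if it takes over 58 s, if anything falls off the work surface, if the arm or the gripper's body presses on something with over 40 N, if the wrist force passes 120 N, or if a joint passes its speed limit or range.

## Robot

A 6-joint arm with a two-finger parallel gripper is mounted at the origin on the work surface. World frame = base frame: x ahead of the robot, y to its left, z up, the work surface at z = 0. Lengths are in m, angles in rad, forces in N, time in s.
With the tool pointing down it reaches from about 0.35 to 0.85 m from the base axis. Payload 8.1 kg.
Tool frame: the origin (TCP) lies at the very end of the fingers, on their centre line; the grasp point (between the pads) lies 19 mm behind it; z points along the fingers, y is the direction in which the jaws open and shut (so a half turn about z gives the same grasp; the last joint's range is limited). The gripper opens to 85 mm and grips with 20 to 120 N. Pads are 22 mm wide; open, the fingers measure 114 mm over their backs; the gripper's body (76 mm by 85 mm) begins 54 mm behind the grasp point. The pads swing forward as they close: fully open they stand 13 mm farther back than shut.
Start: joints at [1.173, 0.13, 1.488, -0, 1.523, -0.085], TCP at [0.185, 0.571, 0.231] pointing down, gripper open.
Joint ranges: [-2.96, 2.96], [-0.89, 2.26], [0.02, 2.5], [-1.34, 4.48], [0, 2.73], [-2.66, 2.66]. Speed limits (rad/s): [2.39, 2.39, 2.79, 3.14, 3.14, 3.14].

## Interface

Orientations are given as a 3x3 rotation matrix whose columns are the frame's x, y, z axes.
In Python, from rig import ctrl, cams gives the robot as it stands. The module is installed in compiled form; this text tells all that it offers.
- The arm moves only by the tool play_rows, never from a script. Its argument "plan" is a list of rows, each a list of 3 entries, a list of its own where there are three numbers: the shift along the tool's x, y, z in mm, then the turn, a rotation vector about the tool's x, y, z in degrees, then the finger opening in mm, from 0 to 85.4. In form: [[[x, y, z], [wx, wy, wz], grip], ...]. A call has 1 to 5 rows; each row shifts and turns the pose as measured when the row begins, along the tool's axes as they then stand; what a row does not reach is not made up. A row lasts 1/10 s, in which the tool goes at most 50 mm and 8.59 degrees, less where a joint would pass 70% of its speed; a pose out of reach is approached as far as the arm can. A call with a gripper value outside its range is refused whole. The fingers move at their own pace and stop on an object; the grip force is fixed at half the most. Time passes only in rows, so rows that do not move let the fingers close. It gives the time, the measured TCP pose, the force and the opening at its end, in the units of the state.
- ctrl.sense(): the state, without advancing time (a new reading comes with each control period).
- cams.capture(name): name is "side" or "top"; returns the picture (420x560x3 uint8, blue, green, red); there is no depth.
- cams.camera_params(name): a dict with "intrinsics" (3x3 intrinsics, pixels), "R" (3x3) and "t" (3): a world point X has camera coordinates R X + t. Camera axes: x right, y down, z forward; pixel columns grow to the right and rows downward; lengths in m; the calibration is good to about 2 mm. A picture is of the moment at which its call begins. camera_params takes no time and is no camera call.
- ctrl.finish_job(): hands the job in, once; it reports no verdict.
The state is a dict: "t": time; "joint_pos": joint angles; "qvel": joint speeds; "joint_efforts": joint torques, N m; "eef_pos": TCP position; "eef_rot": TCP orientation; "force": force on the tool from outside, world axes, zero at the start; "wrist_torque": the same for the moment, N m; "width": opening from 0.0 (shut) to 1.0 (fully open).
Only numpy, scipy, OpenCV 4.12 (cv2) and the standard library are available. Lean on these libraries where they do the work, as an engineer would, in place of code of your own. Each camera call takes 0.05 s, during which the arm holds its last target.

## Working session

There is one attempt and no reset: what is moved stays moved. The work goes in short steps, Python scripts to look and compute and a tool call to move; the robot and the scene stay as the last step left them, time stands still between calls to the robot, and variables do not carry over. Pictures are saved under pics/ and viewed, and the job is handed in when it is done.

Besides the shell and the picture viewer there is one more tool, called after "Request:" as a command line: name --argument value ..., lists and objects as JSON in quotes. play_rows: Moves the arm, as the interface text tells. Its arguments: {"type":"object","properties":{"plan":{"type":"array"}},"required":["plan"]}

```bash
mkdir -p pics
python3 - <<'E'
from rig import ctrl, cams
import cv2, numpy as np
np.set_printoptions(precision=4,suppress=True)
for n in ("top","side"):
    im=cams.capture(n); cv2.imwrite(f"pics/{n}0.png",im)
    p=cams.camera_params(n); print(n,p["intrinsics"],p["R"],p["t"], -p["R"].T@p["t"])
s=ctrl.sense(); print({k:np.array(v).round(4) for k,v in s.items()})
E
```

```text
top [[414.3831   0.     273.0734]
 [  0.     414.3831 214.0186]
 [  0.       0.       1.    ]] [[ 0.0027 -0.9998  0.0215]
 [-0.9888 -0.0058 -0.1488]
 [ 0.1489 -0.0209 -0.9886]] [-0.0353  0.4456  1.1173] [ 0.2743 -0.0094  1.1717]
side [[496.2102   0.     282.5613]
 [  0.     496.2102 213.559 ]
 [  0.       0.       1.    ]] [[ 0.9285 -0.3711  0.0162]
 [-0.2183 -0.5804 -0.7846]
 [ 0.3005  0.7249 -0.6198]] [-0.441   0.1308  1.2903] [ 0.0503 -1.0231  0.9095]
{'t': np.float64(0.1), 'joint_pos': array([ 1.1726,  0.1311,  1.4892,  0.    ,  1.523 , -0.0854]), 'qvel': array([ 0.0008,  0.0006, -0.0016,  0.0009, -0.0002, -0.001 ]), 'joint_efforts': array([  0.0014, -57.0949, -50.1941,  -0.0001,   0.0081,  -0.    ]), 'eef_pos': array([0.1844, 0.5704, 0.2303]), 'eef_rot': array([[-0.9515,  0.3077, -0.0007],
       [ 0.3077,  0.9515, -0.0015],
       [ 0.0002, -0.0017, -1.    ]]), 'force': array([ 0.551 , -0.5673, -1.2743]), 'wrist_torque': array([-0.0209, -0.0414,  0.0167]), 'width': np.float64(0.9971)}
```

View pics/top0.png

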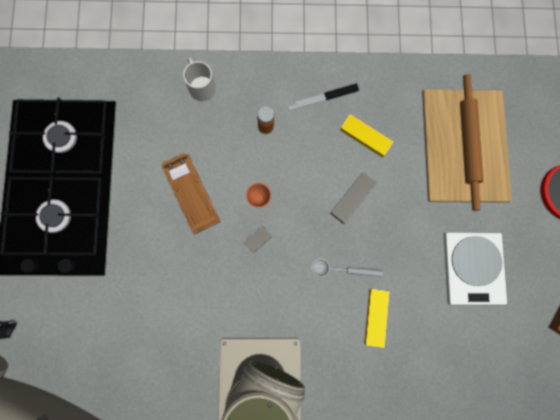

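View pics/side0.png

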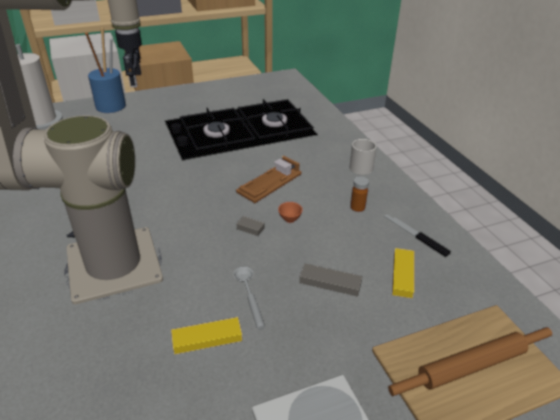

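Top view candidates for the long stone: long grey block at (353,198), short grey block at (257,239), yellow blocks at (366,135) and (377,318). By the description it is the grey one at (353,198). The holder is at (190,193) with its jaw at (178,170). Next: a close crop, then measure.

Run:
```python
import cv2, numpy as np
t=cv2.imread("pics/top0.png"); s=cv2.imread("pics/side0.png")
a=cv2.resize(t[145:245,140:240],(400,400),interpolation=cv2.INTER_CUBIC)
b=cv2.resize(t[150:250,305:405],(400,400),interpolation=cv2.INTER_CUBIC)
c=cv2.resize(s[145:215,220:320],(400,280),interpolation=cv2.INTER_CUBIC)
d=cv2.resize(s[245:315,285:385],(400,280),interpolation=cv2.INTER_CUBIC)
cv2.imwrite("pics/crop_top.png",np.hstack([a,b])); cv2.imwrite("pics/crop_side.png",np.hstack([c,d]))
```

```text
(no output)
```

View pics/crop_top.png

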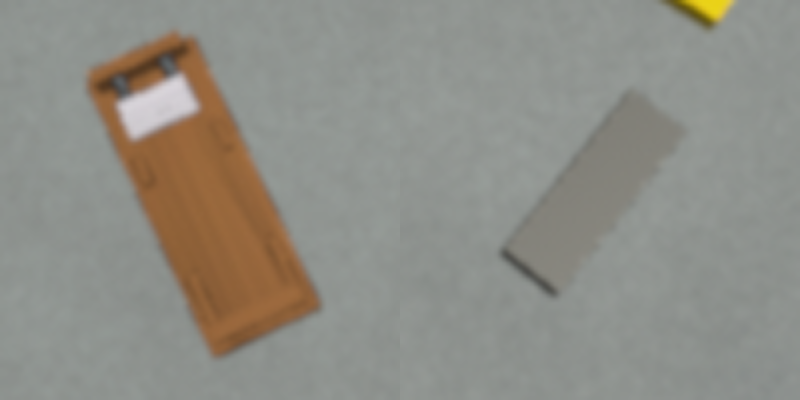

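View pics/crop_side.png

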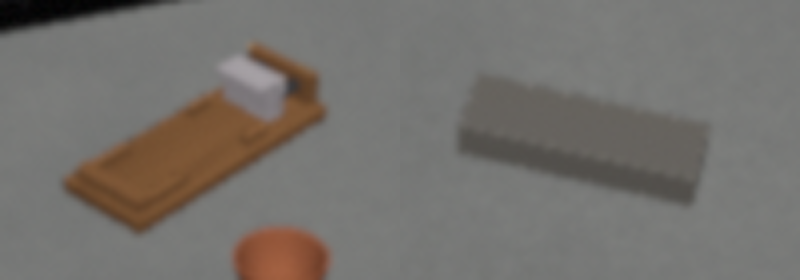

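```bash
cat > h.py <<'E'
import cv2, numpy as np
from rig import cams
np.set_printoptions(precision=4,suppress=True)
P={n:cams.camera_params(n) for n in("top","side")}
def ray(n,uv,z):
    p=P[n]; uv=np.atleast_2d(uv); d=(np.linalg.inv(p["intrinsics"])@np.c_[uv,np.ones(len(uv))].T)
    d=(p["R"].T@d).T; c=-p["R"].T@p["t"]
    return c+d*((z-c[2])/d[:,2])[:,None]
def proj(n,X):
    p=P[n]; x=(p["R"]@np.atleast_2d(X).T).T+p["t"]; x=x@p["intrinsics"].T
    return x[:,:2]/x[:,2:]
E
python3 - <<'E'
from h import *
t=cv2.imread("pics/top0.png").astype(int); s=cv2.imread("pics/side0.png").astype(int)
def f(n,im,u0,u1,v0,v1):
    r=im[v0:v1,u0:u1].reshape(-1,3); print(n,r.mean(0),r.std(0))
f("top stone",t,345,360,190,205); f("top bg",t,300,330,160,180); f("top wood",t,185,198,190,205)
f("side stonetop",s,315,345,272,280); f("side stone front",s,310,330,283,286); f("side bg",s,300,340,240,260); f("side wood",s,262,275,178,185)
E
```

```text
top stone [122.9156 130.44   131.6   ] [3.294  2.8732 2.4585]
top bg [147.3033 151.0833 146.3283] [1.8542 1.8681 1.6565]
top wood [ 58.5077 101.1385 148.9179] [1.5304 2.5291 3.6421]
side stonetop [ 94.3083  98.9958 102.2708] [1.3435 1.2861 1.1427]
side stone front [77.9333 81.9    84.5667] [4.0161 3.8588 3.5748]
side bg [120.6287 122.2662 121.235 ] [1.5751 1.753  1.7556]
side wood [ 52.8462  84.956  122.7033] [1.2218 1.5892 2.1303]
```

```bash
python3 - <<'E'
from h import *
def up(n,box,fn,thr):
    im=cv2.imread(f"pics/{n}0.png").astype(np.float32); u0,v0,u1,v1=box; k=8
    f=fn(im[v0:v1,u0:u1]); f=cv2.resize(f,None,fx=k,fy=k,interpolation=cv2.INTER_CUBIC)
    m=(f>thr).astype(np.uint8); m=cv2.morphologyEx(m,cv2.MORPH_OPEN,np.ones((9,9)))
    c=max(cv2.findContours(m,cv2.RETR_EXTERNAL,cv2.CHAIN_APPROX_NONE)[0],key=cv2.contourArea)[:,0,:].astype(np.float32)
    return (c+0.5)/k-0.5+np.array([u0,v0],np.float32),m
def quadfit(c):
    # lines fitted to 4 sides of min area rect
    r=cv2.minAreaRect(c); b=cv2.boxPoints(r); L=[]
    for i in range(4):
        p,q=b[i],b[(i+1)%4]; d=(q-p); l=np.linalg.norm(d); d/=l; nrm=np.array([-d[1],d[0]])
        a=(c-p)@d; dist=(c-p)@nrm
        sel=(a>0.12*l)&(a<0.88*l)&(abs(dist)<2.0)
        x=cv2.fitLine(c[sel],cv2.DIST_HUBER,0,.01,.01).ravel(); L.append((x[2:],x[:2],sel.sum()))
    out=[]
    for i in range(4):
        p,d,_=L[i-1];q,e,_=L[i]
        tt=np.linalg.solve(np.c_[d,-e],q-p); out.append(p+tt[0]*d)
    return np.array(out)
stone=lambda i:-(i[...,0]*1+i[...,1]*.6)
c,m=up("top",(315,160,395,235),lambda i:147.3+151-i[...,0]-i[...,1],23)
q=quadfit(c); X=ray("top",q,.025); print("stone top",q,X[:,:2]); print([np.linalg.norm(X[i]-X[i-1]) for i in range(4)],X.mean(0))
cv2.imwrite("pics/m1.png",m*255)
c,m=up("side",(290,255,375,305),lambda i:120.6+122.3-i[...,0]-i[...,1],25)
hull=cv2.convexHull(c); print("side hull",cv2.approxPolyDP(hull,1.2,True)[:,0]); cv2.imwrite("pics/m2.png",m*255)
c,m=up("top",(145,140,235,245),lambda i:i[...,2]-i[...,0],45); cv2.imwrite("pics/m3.png",m*255)
q=quadfit(c); X=ray("top",q,.014); print("holder top",q,X[:,:2]); print([np.linalg.norm(X[i]-X[i-1]) for i in range(4)],X.mean(0))
print(cv2.approxPolyDP(cv2.convexHull(c),1.0,True)[:,0])
c,m=up("side",(225,150,315,205),lambda i:i[...,2]-i[...,0],35); cv2.imwrite("pics/m4.png",m*255)
print("side holder",cv2.approxPolyDP(cv2.convexHull(c),1.0,True)[:,0])
E
python3 -c "
import cv2,numpy as np
ms=[cv2.imread(f'pics/m{i}.png') for i in (1,2,3,4)]
ms=[cv2.resize(m,(400,300)) for m in ms]
cv2.imwrite('pics/ms.png',np.vstack([np.hstack(ms[:2]),np.hstack(ms[2:])]))"
```

```text
stone top [[327.8525 213.3252]
 [361.9399 170.7209]
 [376.6693 182.4364]
 [342.6706 225.3229]] [[ 0.4499 -0.1874]
 [ 0.5737 -0.2872]
 [ 0.5397 -0.3284]
 [ 0.4162 -0.2284]]
[np.float64(0.05308406283553001), np.float64(0.15896487023059266), np.float64(0.05332703253346877), np.float64(0.15887452653616121)] [ 0.4949 -0.2579  0.025 ]
side hull [[301.9375 266.9375]
 [305.8125 263.0625]
 [360.9375 275.1875]
 [361.6875 281.1875]
 [358.4375 294.8125]
 [355.4375 296.4375]
 [299.4375 283.4375]
 [298.5625 276.3125]]
holder top [[160.1514 163.1718]
 [186.4944 151.1734]
 [219.8093 221.1782]
 [193.0292 233.5873]] [[0.5939 0.2898]
 [0.6302 0.2159]
 [0.4275 0.1159]
 [0.3921 0.1897]]
[np.float64(0.2252923682802672), np.float64(0.08226331831343704), np.float64(0.22605469263289224), np.float64(0.08191368798277146)] [0.5109 0.2028 0.014 ]
[[182.1875 152.9375]
 [187.5625 154.1875]
 [218.9375 219.4375]
 [217.9375 221.9375]
 [194.4375 233.1875]
 [192.5625 232.5625]
 [161.8125 166.5625]
 [162.3125 162.1875]]
side holder [[298.5625 163.0625]
 [300.5625 171.4375]
 [299.5625 174.1875]
 [255.3125 201.9375]
 [236.1875 190.9375]
 [236.0625 189.1875]
 [282.5625 155.5625]]
```

View pics/ms.png

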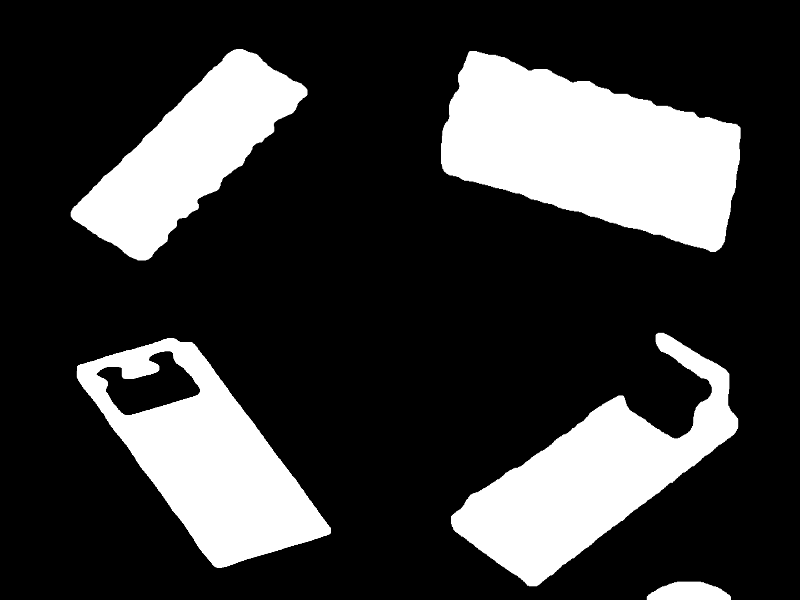

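Run:
```python
from h import *
# side: plank bottom/top corners at near side
for nm,uv,z in [("tail near(-x,-y) bottom",(255.3,202.2),0),("jaw end -y bottom",(300,173.6),0),("tail +y top",(236,189.1),.014),("tail +y bot",(236.1,191.2),0)]:
    print(nm,ray("side",uv,z)[0])
for nm,uv in [("st near-left bottom",(299.2,284)),("st right bottom",(357,296.5))]: print(nm,ray("side",uv,0)[0])
def est(c,yaw,L,W,z0,h):
    R=np.array([[np.cos(yaw),-np.sin(yaw)],[np.sin(yaw),np.cos(yaw)]])
    P=np.array([[sx*L/2,sy*W/2] for sx in(-1,1) for sy in(-1,1)])@R.T+c
    return np.r_[np.c_[P,np.full(4,z0)],np.c_[P,np.full(4,z0+h)]]
print("stone side proj",proj("side",est((.497,-.2596),-.68,.15,.05,0,.025)))
# silver blob
for n,box,z in(("top",(160,150,200,190),.0495),("side",(268,155,300,180),.0495)):
    im=cv2.imread(f"pics/{n}0.png").astype(np.float32);u0,v0,u1,v1=box;k=8
    f=cv2.resize(im[v0:v1,u0:u1],None,fx=k,fy=k,interpolation=cv2.INTER_CUBIC)
    thr={"top":(160+200)/2,"side":150}[n]
    m=((f[...,1]>(165 if n=="top" else 140))).astype(np.uint8)
    c=max(cv2.findContours(m,cv2.RETR_EXTERNAL,cv2.CHAIN_APPROX_NONE)[0],key=cv2.contourArea)[:,0,:].astype(np.float32)
    c=(c+.5)/k-.5+np.array([u0,v0],np.float32)
    X=ray(n,c,z)[:,:2]; r=cv2.minAreaRect((X*1000).astype(np.float32)); print(n,r,cv2.boxPoints(cv2.minAreaRect(c)), cv2.boxPoints(r), f[...,1].max())
```

```text
tail near(-x,-y) bottom [0.4343 0.1215 0.    ]
jaw end -y bottom [0.6239 0.2176 0.    ]
tail +y top [0.3948 0.1885 0.014 ]
tail +y bot [0.397  0.1965 0.    ]
st near-left bottom [ 0.4245 -0.2388  0.    ]
st right bottom [ 0.5403 -0.3278  0.    ]
stone side proj [[297.5475 282.291 ]
 [302.8017 268.9349]
 [356.4316 296.1227]
 [360.0579 281.9964]
 [297.8983 275.2659]
 [303.2062 261.955 ]
 [357.5524 289.0812]
 [361.19   274.9922]]
top ((561.6473999023438, 228.42578125), (27.992042541503906, 50.184268951416016), 26.359636306762695) [[168.3793 170.6342]
 [185.0309 162.9297]
 [189.137  171.8041]
 [172.4853 179.5086]] [[537.9656 244.6947]
 [560.2476 199.7283]
 [585.3292 212.1569]
 [563.0472 257.1232]] 212.14282
side ((562.4024658203125, 227.13784790039062), (25.524795532226562, 51.363433837890625), 23.358871459960938) [[274.3307 161.8459]
 [276.7602 157.2077]
 [289.6891 163.98  ]
 [287.2596 168.6181]] [[540.5036 245.6545]
 [560.8686 198.5009]
 [584.3013 208.6212]
 [563.9363 255.7748]] 160.57051
```

```bash
cat > go.py <<'E'
import sys; from h import *
from rig import ctrl
from scipy.spatial.transform import Rotation as Ro
def down(yh): # tool pointing down, tool y heading yh (rad)
    y=np.array([np.cos(yh),np.sin(yh),0]); z=np.array([0,0,-1.]); return np.c_[np.cross(y,z),y,z]
def rows(p,R,n=None,step=45,ang=8.0,show=True):
    s=ctrl.sense(); p0=np.array(s["eef_pos"]); R0=np.array(s["eef_rot"]); p=np.array(p,float)
    rv=Ro.from_matrix(R0.T@R).as_rotvec(degrees=True); d=np.linalg.norm(p-p0)*1000
    m=n or max(1,int(np.ceil(max(d/step,np.linalg.norm(rv)/ang))))
    print("dist",round(d,1),"rv",rv.round(2),"rows",m)
    for i in range(m):
        Ri=R0@Ro.from_rotvec(rv*i/m,degrees=True).as_matrix()
        print([list((Ri.T@(p-p0)/m*1000).round(1)),list((rv/m).round(2))])
def st():
    s=ctrl.sense(); print("t",round(s["t"],2),"p",np.array(s["eef_pos"])*1000,"F",np.array(s["force"]),"T",np.array(s["wrist_torque"]),"w",round(s["width"]*85.4,1)); return s
E
python3 - <<'E'
from go import *
rows((.45,.15,.2),down(np.deg2rad(51)))
E
```

```text
dist 498.2 rv [-0.1   0.01 21.08] rows 12
[[np.float64(-31.8), np.float64(-26.5), np.float64(2.6)], [np.float64(-0.01), np.float64(0.0), np.float64(1.76)]]
[[np.float64(-32.6), np.float64(-25.5), np.float64(2.6)], [np.float64(-0.01), np.float64(0.0), np.float64(1.76)]]
[[np.float64(-33.4), np.float64(-24.5), np.float64(2.6)], [np.float64(-0.01), np.float64(0.0), np.float64(1.76)]]
[[np.float64(-34.1), np.float64(-23.5), np.float64(2.6)], [np.float64(-0.01), np.float64(0.0), np.float64(1.76)]]
[[np.float64(-34.8), np.float64(-22.4), np.float64(2.5)], [np.float64(-0.01), np.float64(0.0), np.float64(1.76)]]
[[np.float64(-35.5), np.float64(-21.4), np.float64(2.5)], [np.float64(-0.01), np.float64(0.0), np.float64(1.76)]]
[[np.float64(-36.2), np.float64(-20.3), np.float64(2.5)], [np.float64(-0.01), np.float64(0.0), np.float64(1.76)]]
[[np.float64(-36.8), np.float64(-19.1), np.float64(2.5)], [np.float64(-0.01), np.float64(0.0), np.float64(1.76)]]
[[np.float64(-37.3), np.float64(-18.0), np.float64(2.5)], [np.float64(-0.01), np.float64(0.0), np.float64(1.76)]]
[[np.float64(-37.9), np.float64(-16.8), np.float64(2.5)], [np.float64(-0.01), np.float64(0.0), np.float64(1.76)]]
[[np.float64(-38.4), np.float64(-15.7), np.float64(2.5)], [np.float64(-0.01), np.float64(0.0), np.float64(1.76)]]
[[np.float64(-38.8), np.float64(-14.5), np.float64(2.5)], [np.float64(-0.01), np.float64(0.0), np.float64(1.76)]]
```

Request:
play_rows --plan '[[[-33,-26,2],[0,0,2],85],[[-33,-25,2],[0,0,2],85],[[-34,-24,2],[0,0,2],85],[[-35,-23,2],[0,0,2],85],[[-36,-22,2],[0,0,2],85]]'

```text
t: 0.6
eef_pos: [0.2974, 0.3919, 0.2166]
eef_rot: [[-0.885, 0.466, -0.004], [0.466, 0.885, -0.005], [0.002, -0.006, -1.0]]
force: [1.3, 0.9, 0.2]
width: 0.999
```

Request:
play_rows --plan '[[[-37,-21,2],[0,0,2],85],[[-38,-20,2],[0,0,2],85],[[-39,-19,2],[0,0,2],85],[[-40,-18,2],[0,0,2],85],[[-40,-18,2],[0,0,2],85]]'

```text
t: 1.1
eef_pos: [0.413, 0.1993, 0.205]
eef_rot: [[-0.787, 0.617, -0.005], [0.617, 0.787, -0.006], [0.001, -0.008, -1.0]]
force: [0.8, 0.2, -0.0]
width: 0.997
```

Run:
```python
from go import *
rows((.497,-.2596,.12),down(-.68+np.pi/2))
```

```text
dist 474.2 rv [-0.44 -0.05  0.84] rows 11
[[np.float64(-31.8), np.float64(-28.0), np.float64(7.9)], [np.float64(-0.04), np.float64(-0.0), np.float64(0.08)]]
[[np.float64(-31.8), np.float64(-28.0), np.float64(7.9)], [np.float64(-0.04), np.float64(-0.0), np.float64(0.08)]]
[[np.float64(-31.8), np.float64(-28.0), np.float64(7.9)], [np.float64(-0.04), np.float64(-0.0), np.float64(0.08)]]
[[np.float64(-31.9), np.float64(-27.9), np.float64(7.9)], [np.float64(-0.04), np.float64(-0.0), np.float64(0.08)]]
[[np.float64(-31.9), np.float64(-27.9), np.float64(7.8)], [np.float64(-0.04), np.float64(-0.0), np.float64(0.08)]]
[[np.float64(-31.9), np.float64(-27.9), np.float64(7.8)], [np.float64(-0.04), np.float64(-0.0), np.float64(0.08)]]
[[np.float64(-32.0), np.float64(-27.8), np.float64(7.8)], [np.float64(-0.04), np.float64(-0.0), np.float64(0.08)]]
[[np.float64(-32.0), np.float64(-27.8), np.float64(7.8)], [np.float64(-0.04), np.float64(-0.0), np.float64(0.08)]]
[[np.float64(-32.1), np.float64(-27.7), np.float64(7.8)], [np.float64(-0.04), np.float64(-0.0), np.float64(0.08)]]
[[np.float64(-32.1), np.float64(-27.7), np.float64(7.8)], [np.float64(-0.04), np.float64(-0.0), np.float64(0.08)]]
[[np.float64(-32.1), np.float64(-27.7), np.float64(7.7)], [np.float64(-0.04), np.float64(-0.0), np.float64(0.08)]]
```

Request:
play_rows --plan '[[[-35,-31,5],[0,0,0],85],[[-35,-31,6],[0,0,0],85],[[-35,-31,8],[0,0,0],85],[[-35,-31,8],[0,0,0],85],[[-35,-31,8],[0,0,0],85]]'

```text
t: 1.6
eef_pos: [0.4557, -0.04, 0.1698]
eef_rot: [[-0.786, 0.618, -0.004], [0.618, 0.786, -0.005], [-0.0, -0.006, -1.0]]
force: [0.8, 0.3, 0.6]
width: 0.998
```

Request:
play_rows --plan '[[[-35,-31,8],[0,0,0],85],[[-35,-31,8],[0,0,0],85],[[-35,-31,8],[0,0,0],85],[[-35,-31,8],[0,0,0],85],[[-20,-18,8],[0,0,0.5],85]]'

```text
t: 2.1
eef_pos: [0.4921, -0.2621, 0.1277]
eef_rot: [[-0.779, 0.627, -0.004], [0.627, 0.779, -0.005], [0.0, -0.006, -1.0]]
force: [0.9, 0.0, 0.5]
width: 1.0
```

Run:
```python
from go import *
rows((.497,-.2596,.10),down(-.68+np.pi/2))
```

```text
dist 28.3 rv [-0.36 -0.    0.13] rows 1
[[np.float64(-2.2), np.float64(5.2), np.float64(27.7)], [np.float64(-0.36), np.float64(-0.0), np.float64(0.13)]]
```

Request:
play_rows --plan '[[[-1,3,15],[-0.4,0,0.1],85],[[-1,2,13],[0,0,0],85],[[0,0,0],[0,0,0],85]]'

```text
t: 2.4
eef_pos: [0.495, -0.2618, 0.0953]
eef_rot: [[-0.775, 0.632, -0.003], [0.632, 0.775, 0.003], [0.004, 0.0, -1.0]]
force: [0.4, 0.9, -0.2]
width: 0.994
```

Run:
```python
from go import *
t=cams.capture("top"); s=cams.capture("side")
a=cv2.resize(t[130:260,300:430],(400,400),interpolation=cv2.INTER_CUBIC)
b=cv2.resize(s[180:310,260:390],(400,400),interpolation=cv2.INTER_CUBIC)
cv2.imwrite("pics/g1.png",np.hstack([a,b])); rows((.497,-.2596,.05),down(-.68+np.pi/2)); st()
```

```text
dist 47.4 rv [ 0.02 -0.1  -0.21] rows 2
[[np.float64(0.3), np.float64(1.2), np.float64(23.7)], [np.float64(0.01), np.float64(-0.05), np.float64(-0.11)]]
[[np.float64(0.3), np.float64(1.3), np.float64(23.7)], [np.float64(0.01), np.float64(-0.05), np.float64(-0.11)]]
t 2.5 p [ 495.9555 -261.991    97.3212] F [0.2375 0.3342 0.488 ] T [0.0503 0.0407 0.0242] w 85.0
```

View pics/g1.png

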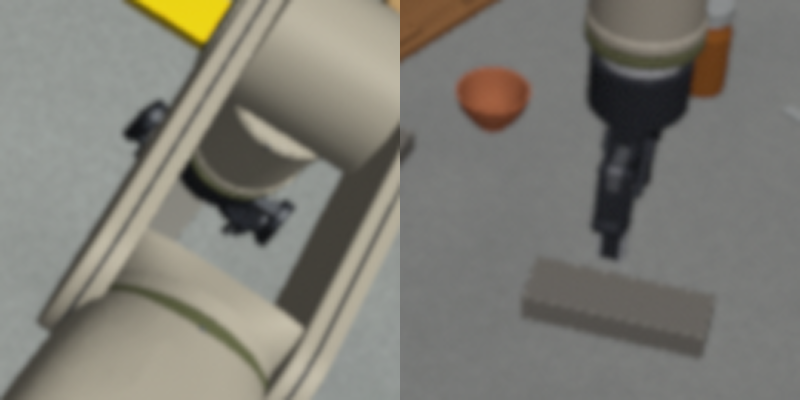

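The top view (left) is mostly hidden by the arm. The side view (right) shows the open fingers centred over the grey stone (crop (610,250) above a stone spanning 525–712). Descending.

Request:
play_rows --plan '[[[0,1,27],[0,0,0],85],[[0,1,27],[0,0,-0.2],85],[[0,0.5,25],[0,0,0],85],[[0,0,8],[0,0,0],85],[[0,0,0],[0,0,0],85]]'

```text
t: 3.0
eef_pos: [0.5025, -0.2569, 0.0145]
eef_rot: [[-0.782, 0.623, 0.007], [0.623, 0.782, -0.004], [-0.008, 0.002, -1.0]]
force: [0.8, 0.2, 0.6]
width: 0.992
```

Run:
```python
from go import *
rows((.497,-.2596,.002),down(-.68+np.pi/2),n=1); st();st()
```

```text
dist 13.9 rv [0.1  0.46 0.45] rows 1
[[np.float64(2.7), np.float64(-5.5), np.float64(12.5)], [np.float64(0.1), np.float64(0.46), np.float64(0.45)]]
t 3.0 p [ 502.5006 -256.9416   14.5333] F [0.7531 0.2082 0.6095] T [-0.0269  0.0342  0.0329] w 84.8
t 3.0 p [ 502.5006 -256.9416   14.5333] F [0.7531 0.2082 0.6095] T [-0.0269  0.0342  0.0329] w 84.8
```

Request:
play_rows --plan '[[[2,-5,8],[0,0.4,0.4],85],[[0,0,0],[0,0,0],85],[[0,0,0],[0,0,0],85]]'

```text
t: 3.3
eef_pos: [0.4998, -0.2604, 0.0098]
eef_rot: [[-0.779, 0.627, 0.005], [0.627, 0.779, -0.002], [-0.005, 0.002, -1.0]]
force: [-0.1, 0.3, 0.3]
width: 0.995
```

Run:
```python
from go import *
rows((.497,-.2596,.002),down(-.68+np.pi/2),n=1); st()
```

```text
dist 8.3 rv [0.12 0.31 0.1 ] rows 1
[[np.float64(2.7), np.float64(-1.1), np.float64(7.8)], [np.float64(0.12), np.float64(0.31), np.float64(0.1)]]
t 3.3 p [ 499.7941 -260.4107    9.8111] F [-0.1053  0.2503  0.3451] T [-0.0122 -0.029   0.006 ] w 85.0
```

Request:
play_rows --plan '[[[2.5,-1,6],[0,0.3,0],85],[[0,0,0],[0,0,0],85]]'

```text
t: 3.5
eef_pos: [0.498, -0.2604, 0.0049]
eef_rot: [[-0.778, 0.628, 0.003], [0.628, 0.778, 0.0], [-0.002, 0.002, -1.0]]
force: [0.9, -0.4, -0.3]
width: 0.996
```

Run:
```python
from go import *
rows((.497,-.2596,.002),down(-.68+np.pi/2),n=1); st()
```

```text
dist 3.2 rv [0.14 0.12 0.08] rows 1
[[np.float64(1.2), np.float64(0.0), np.float64(2.9)], [np.float64(0.14), np.float64(0.12), np.float64(0.08)]]
t 3.5 p [ 497.9521 -260.3825    4.9313] F [ 0.8777 -0.3962 -0.3102] T [0.0172 0.0434 0.0235] w 85.0
```

Request:
play_rows --plan '[[[1,0,2.5],[0.1,0.1,0],85],[[0,0,0],[0,0,0],60],[[0,0,0],[0,0,0],40],[[0,0,0],[0,0,0],30],[[0,0,0],[0,0,0],30]]'

```text
t: 4.0
eef_pos: [0.4975, -0.2602, 0.0029]
eef_rot: [[-0.778, 0.628, 0.001], [0.628, 0.778, -0.0], [-0.001, 0.0, -1.0]]
force: [0.6, 0.0, -4.4]
width: 0.571
```

Run:
```python
from go import *
rows((.497,-.2596,.002),down(-.68+np.pi/2),n=1); st()
```

```text
dist 1.2 rv [0.03 0.07 0.07] rows 1
[[np.float64(0.8), np.float64(0.2), np.float64(0.9)], [np.float64(0.03), np.float64(0.07), np.float64(0.07)]]
t 4.0 p [ 497.5182 -260.2123    2.902 ] F [ 0.5784  0.0047 -4.35  ] T [-0.0131 -0.0607 -0.0146] w 48.8
```

Request:
play_rows --plan '[[[0,0,0],[0,0,0],30],[[0,0,0],[0,0,0],30],[[0,0,-10],[0,0,0],30],[[0,0,-20],[0,0,0],30],[[0,0,-20],[0,0,0],30]]'

```text
t: 4.5
eef_pos: [0.4931, -0.2573, 0.0496]
eef_rot: [[-0.778, 0.628, -0.008], [0.628, 0.778, 0.006], [0.01, -0.001, -1.0]]
force: [0.6, -0.9, -4.4]
width: 0.569
```

Request:
play_rows --plan '[[[0,0,-25],[0,0,0],30],[[0,0,-25],[0,0,0],30],[[0,0,0],[0,0,0],30]]'

```text
t: 4.8
eef_pos: [0.4936, -0.2574, 0.1038]
eef_rot: [[-0.778, 0.628, -0.007], [0.628, 0.778, 0.006], [0.009, -0.0, -1.0]]
force: [0.7, -1.2, -3.6]
width: 0.571
```

Run:
```python
from go import *
s=cams.capture("side");t=cams.capture("top")
b=cv2.resize(s[160:300,250:390],(400,400),interpolation=cv2.INTER_CUBIC);a=cv2.resize(t[130:260,300:430],(400,400),interpolation=cv2.INTER_CUBIC)
cv2.imwrite("pics/g2.png",np.hstack([a,b])); st()
O=np.array([.4961,.1959]); yaw=.46
rows((*O,.12),down(yaw+np.pi/2))
```

```text
t 4.9 p [ 491.5081 -256.1677   99.7171] F [-0.5064  0.4575 -5.4127] T [-0.034   0.0407 -0.0076] w 48.5
dist 452.5 rv [  0.44  -0.79 -65.25] rows 11
[[np.float64(25.5), np.float64(32.2), np.float64(-1.5)], [np.float64(0.04), np.float64(-0.07), np.float64(-5.93)]]
[[np.float64(22.0), np.float64(34.7), np.float64(-1.5)], [np.float64(0.04), np.float64(-0.07), np.float64(-5.93)]]
[[np.float64(18.3), np.float64(36.8), np.float64(-1.6)], [np.float64(0.04), np.float64(-0.07), np.float64(-5.93)]]
[[np.float64(14.4), np.float64(38.5), np.float64(-1.6)], [np.float64(0.04), np.float64(-0.07), np.float64(-5.93)]]
[[np.float64(10.4), np.float64(39.8), np.float64(-1.7)], [np.float64(0.04), np.float64(-0.07), np.float64(-5.93)]]
[[np.float64(6.2), np.float64(40.6), np.float64(-1.7)], [np.float64(0.04), np.float64(-0.07), np.float64(-5.93)]]
[[np.float64(2.0), np.float64(41.1), np.float64(-1.8)], [np.float64(0.04), np.float64(-0.07), np.float64(-5.93)]]
[[np.float64(-2.3), np.float64(41.0), np.float64(-1.8)], [np.float64(0.04), np.float64(-0.07), np.float64(-5.93)]]
[[np.float64(-6.5), np.float64(40.6), np.float64(-1.8)], [np.float64(0.04), np.float64(-0.07), np.float64(-5.93)]]
[[np.float64(-10.7), np.float64(39.7), np.float64(-1.8)], [np.float64(0.04), np.float64(-0.07), np.float64(-5.93)]]
[[np.float64(-14.7), np.float64(38.4), np.float64(-1.8)], [np.float64(0.04), np.float64(-0.07), np.float64(-5.93)]]
```

View pics/g2.png

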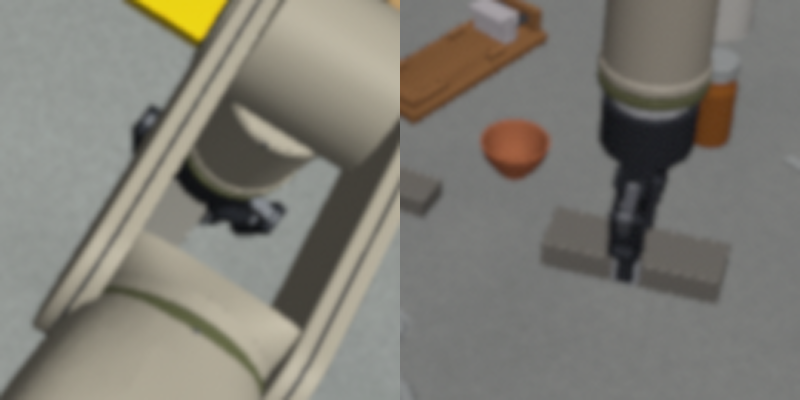

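The side view shows the stone held at its middle (crop (625,250)), lifted clear. Carrying it to the holder.

Request:
play_rows --plan '[[[20,25,-10],[0,0,-4],30],[[25,37,-8],[0,0,-7],30],[[20,38,-5],[0,0,-7],30],[[16,40,-4],[0,0,-7],30],[[12,42,-2],[0,0,-7],30]]'

```text
t: 5.4
eef_pos: [0.4832, -0.0469, 0.1205]
eef_rot: [[-0.993, 0.111, -0.026], [0.111, 0.994, 0.013], [0.028, 0.01, -1.0]]
force: [2.1, 0.9, -3.6]
width: 0.57
```

Request:
play_rows --plan '[[[7,42,-1],[0,0,-7],30],[[2,42,-1],[0,0,-7],30],[[-3,42,-1],[0,0,-7],30],[[-8,42,-1],[0,0,-7],30],[[-10,35,-1],[0,0,-5],30]]'

```text
t: 5.9
eef_pos: [0.4585, 0.1668, 0.118]
eef_rot: [[-0.881, -0.47, -0.042], [-0.471, 0.882, 0.012], [0.031, 0.031, -0.999]]
force: [1.9, 0.1, -4.9]
width: 0.572
```

Run:
```python
from go import *
O=np.array([.4961,.1959]); yaw=.46; st()
rows((*O,.12),down(yaw+np.pi/2))
```

```text
t 5.9 p [458.4956 166.8216 118.0119] F [ 1.8958  0.102  -4.8807] T [-0.0269 -0.0514  0.0397] w 48.9
dist 47.6 rv [ 1.73 -1.81  1.75] rows 2
[[np.float64(-23.4), np.float64(4.0), np.float64(-1.6)], [np.float64(0.86), np.float64(-0.91), np.float64(0.88)]]
[[np.float64(-23.4), np.float64(4.3), np.float64(-1.3)], [np.float64(0.86), np.float64(-0.91), np.float64(0.88)]]
```

Request:
play_rows --plan '[[[-9,3,0],[1.7,-1.8,1.7],30],[[-2,0,0],[0,0,0],30],[[0,0,0],[0,0,0],30],[[0,0,0],[0,0,0],30]]'

```text
t: 6.3
eef_pos: [0.4607, 0.178, 0.1105]
eef_rot: [[-0.891, -0.454, -0.013], [-0.454, 0.891, -0.001], [0.012, 0.005, -1.0]]
force: [0.1, 0.1, -4.2]
width: 0.566
```

Run:
```python
from go import *
s=cams.capture("side");t=cams.capture("top")
b=cv2.resize(s[90:230,210:350],(400,400),interpolation=cv2.INTER_CUBIC);a=cv2.resize(t[130:260,130:260],(400,400),interpolation=cv2.INTER_CUBIC)
cv2.imwrite("pics/side3.png",s);cv2.imwrite("pics/top3.png",t)
cv2.imwrite("pics/g3.png",np.hstack([a,b])); st()
O=np.array([.4961,.1959]); yaw=.46
rows((*O,.12),down(yaw+np.pi/2))
```

```text
t 6.4 p [461.1268 177.7101 110.8121] F [ 0.1157 -0.098  -4.4435] T [ 0.0081 -0.012   0.0109] w 49.1
dist 40.5 rv [ 0.24 -0.65  0.56] rows 1
[[np.float64(-39.3), np.float64(0.4), np.float64(-9.6)], [np.float64(0.24), np.float64(-0.65), np.float64(0.56)]]
```

View pics/g3.png

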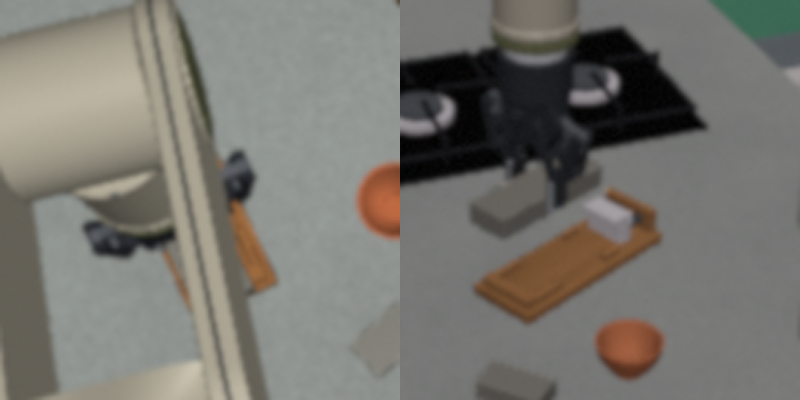

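Run:
```python
from go import *
s=cv2.imread("pics/side3.png"); k=6
u0,v0,u1,v1=225,140,290,180
cv2.imwrite("pics/z3.png",cv2.resize(s[v0:v1,u0:u1],None,fx=12,fy=12,interpolation=cv2.INTER_CUBIC))
S=ctrl.sense(); R=np.array(S["eef_rot"]); p=np.array(S["eef_pos"])
for X in((75,25),(75,-25),(-75,-25),(-75,25)):
    for zz in(2.9,2.9-25):
        q=proj("side",p+R@np.array([X[0],X[1],zz])/1000)[0]; print(X,zz,q,((q+.5-[u0,v0])*12).round())
```

```text
(75, 25) 2.9 [233.098  167.7695] [103. 339.]
(75, 25) -22.1 [232.8015 160.5076] [100. 252.]
(75, -25) 2.9 [245.2277 174.2662] [249. 417.]
(75, -25) -22.1 [245.0575 166.9448] [247. 329.]
(-75, -25) 2.9 [279.6749 154.6845] [662. 182.]
(-75, -25) -22.1 [279.8663 147.6025] [664.  97.]
(-75, 25) 2.9 [267.6892 148.8882] [518. 113.]
(-75, 25) -22.1 [267.7572 141.8653] [519.  28.]
```

View pics/z3.png

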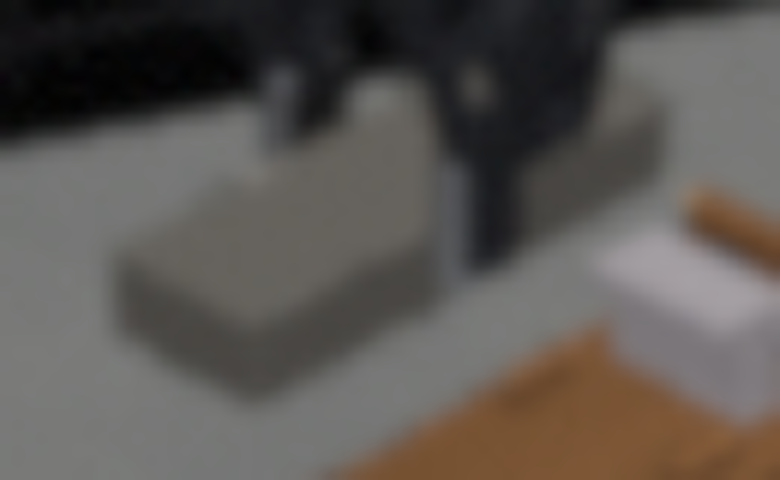

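Run:
```python
from go import *
s=cv2.imread("pics/side3.png"); O=np.array([.4961,.1959]); yaw=.46
u0,v0,u1,v1=232,150,306,206; k=10
im=cv2.resize(s[v0:v1,u0:u1],None,fx=k,fy=k,interpolation=cv2.INTER_CUBIC)
R=np.array([[np.cos(yaw),-np.sin(yaw),0],[np.sin(yaw),np.cos(yaw),0],[0,0,1]])
pts=dict(pl=[(-95,-42,14),(-95,42,14),(125,-42,14),(-95,-42,0),(125,-42,0)],lip=[(61,-25,49.5),(61,25,49.5),(61,-25,43.5),(71,-25,14)],stop=[(-75,-34.5,24),(-75,34.5,24),(-88,-34.5,24),(-88,34.5,24)],blk=[(121,-35,44),(111,-35,44),(121,35,44),(111,35,44)])
for c,(n,P_) in zip([(255,255,0),(0,0,255),(0,255,0),(255,0,255)],pts.items()):
    for X in P_:
        q=proj("side",np.r_[O,0]+R@np.array(X)/1000)[0]; q=((q+.5-[u0,v0])*k).round().astype(int); cv2.circle(im,tuple(int(v) for v in q),3,c,-1)
cv2.imwrite("pics/z4.png",im)
t=cv2.imread("pics/top0.png");u0,v0,u1,v1=150,145,225,240; k=6
im=cv2.resize(t[v0:v1,u0:u1],None,fx=k,fy=k,interpolation=cv2.INTER_CUBIC)
for c,(n,P_) in zip([(255,255,0),(0,0,255),(0,255,0),(255,0,255)],pts.items()):
    for X in P_:
        q=proj("top",np.r_[O,0]+R@np.array(X)/1000)[0]; q=((q+.5-[u0,v0])*k).round().astype(int); cv2.circle(im,tuple(int(v) for v in q),2,c,-1)
cv2.imwrite("pics/z5.png",im)
```

View pics/z4.png

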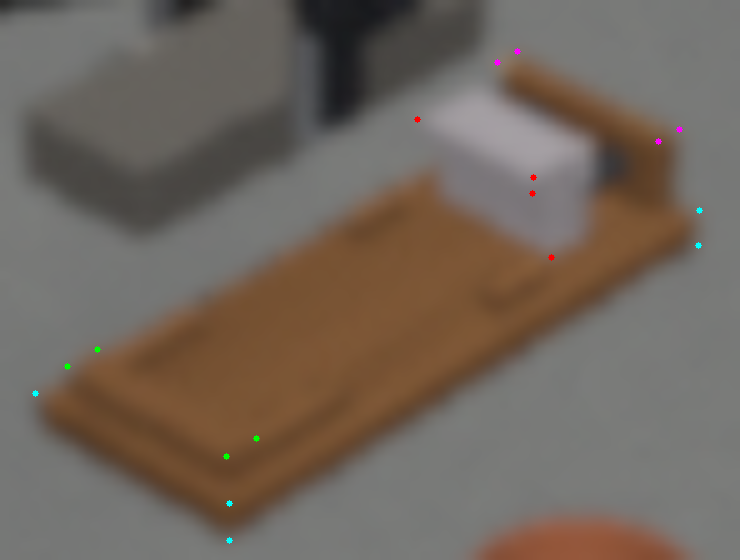

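View pics/z5.png

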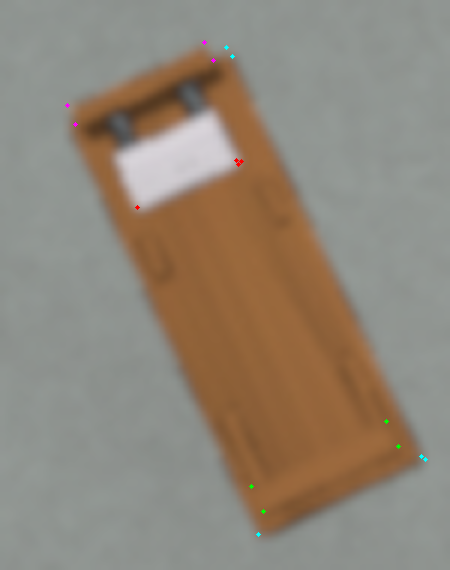

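```bash
cat > ins.py <<'E'
from go import *
O=np.array([.4961,.1959]); YAW=.46; A=.8; C=2.9
U=np.array([np.cos(YAW),np.sin(YAW),0]); V=np.array([-np.sin(YAW),np.cos(YAW),0]); Zw=np.array([0,0,1.])
def pose(xB,h0,th,lat=0.): # mm, deg
    t=np.deg2rad(th); c,s=np.cos(t),np.sin(t)
    x=xB-75*c+A*c+C*s; z=h0+75*s-A*s+C*c
    p=np.r_[O,0]+(U*x+V*lat+Zw*(z+14))/1000
    return p, down(YAW+np.pi/2)@Ro.from_euler("y",t).as_matrix()
def where():
    s=st(); R=np.array(s["eef_rot"]); p=(np.array(s["eef_pos"])-np.r_[O,0])*1000
    R0=down(YAW+np.pi/2); rv=Ro.from_matrix(R0.T@R).as_rotvec(degrees=True)
    # stone corners
    def pt(tx,ty,tz): q=p+R@np.array([tx,ty,tz]); return np.array([q@U,q@V,q[2]-14])
    B=pt(A-75,0,C); T=pt(A+75,0,C); H=pt(A-75,0,C-25)
    f=np.array(s["force"]); print("rv",rv.round(2),"head bottom",B.round(1),"head top",H.round(1),"tail bottom",T.round(1),"F hx,hy,z",np.array([f@U,f@V,f[2]]).round(1))
E
python3 - <<'E'
from ins import *
where(); p,R=pose(48,30,10); rows(p,R,n=2)
E
```

```text
t 6.4 p [461.1268 177.7101 110.8121] F [ 0.1157 -0.098  -4.4435] T [ 0.0081 -0.012   0.0109] w 49.1
rv [-0.24  0.65 -0.56] head bottom [34.7 -0.  93.1] head top [ 35.   -0.1 118.1] tail bottom [-115.2   -1.5   94.8] F hx,hy,z [ 0.1 -0.1 -4.4]
dist 53.2 rv [0.19 9.35 0.58] rows 2
[[np.float64(-7.7), np.float64(0.2), np.float64(25.5)], [np.float64(0.1), np.float64(4.68), np.float64(0.29)]]
[[np.float64(-9.8), np.float64(0.3), np.float64(24.7)], [np.float64(0.1), np.float64(4.68), np.float64(0.29)]]
```

Request:
play_rows --plan '[[[0,0,10],[0.2,5,0.6],30],[[-5,0,18],[0,4.5,0],30],[[-6,0,14],[0,0,0],30],[[0,0,0],[0,0,0],30],[[0,0,0],[0,0,0],30]]'

```text
t: 6.9
eef_pos: [0.4689, 0.177, 0.0666]
eef_rot: [[-0.885, -0.437, -0.16], [-0.431, 0.899, -0.077], [0.178, 0.0, -0.984]]
force: [-0.4, -0.1, -4.7]
width: 0.569
```

Run:
```python
from ins import *
where(); p,R=pose(48,30,10); rows(p,R,n=1)
```

```text
t 6.9 p [468.8771 176.9919  66.6476] F [-0.3745 -0.1309 -4.678 ] T [ 0.0835 -0.1862  0.0093] w 48.6
rv [-0.06 10.23  0.41] head bottom [39.7 -5.4 36.6] head top [44.2 -5.4 61.2] tail bottom [-107.9   -4.3   63.3] F hx,hy,z [-0.4  0.  -4.7]
dist 11.8 rv [ 0.1  -0.23 -0.4 ] rows 1
[[np.float64(-9.3), np.float64(4.9), np.float64(5.3)], [np.float64(0.1), np.float64(-0.23), np.float64(-0.4)]]
```

Request:
play_rows --plan '[[[-8,4.5,5],[0,0,-0.4],30],[[0,0,0],[0,0,0],30],[[0,0,0],[0,0,0],30]]'

```text
t: 7.2
eef_pos: [0.4743, 0.1844, 0.0622]
eef_rot: [[-0.883, -0.443, -0.155], [-0.437, 0.896, -0.075], [0.172, 0.001, -0.985]]
force: [0.1, -0.7, -4.5]
width: 0.57
```

Run:
```python
from ins import *
where(); p,R=pose(48,30,10); rows(p,R,n=1)
s=cams.capture("side");t=cams.capture("top"); cv2.imwrite("pics/side5.png",s)
a=cv2.resize(s[130:215,220:320],(680,578),interpolation=cv2.INTER_CUBIC);cv2.imwrite("pics/g5.png",a)
b=cv2.resize(t[140:250,140:240],(500,550),interpolation=cv2.INTER_CUBIC);cv2.imwrite("pics/g5t.png",b)
```

```text
t 7.2 p [474.284  184.4349  62.2397] F [ 0.0771 -0.6601 -4.5458] T [ 0.061  -0.1488 -0.0251] w 48.6
rv [-0.08  9.91  0.03] head bottom [48.  -0.6 32.6] head top [52.3 -0.6 57.2] tail bottom [-99.8  -0.6  58.4] F hx,hy,z [-0.2 -0.6 -4.5]
dist 2.6 rv [ 0.09  0.09 -0.02] rows 1
[[np.float64(-0.5), np.float64(0.6), np.float64(2.5)], [np.float64(0.09), np.float64(0.09), np.float64(-0.02)]]
```

View pics/g5.png

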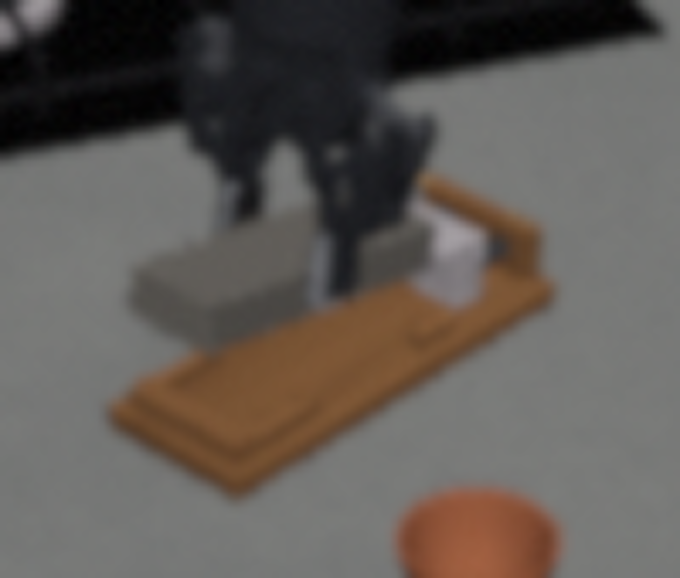

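View pics/g5t.png

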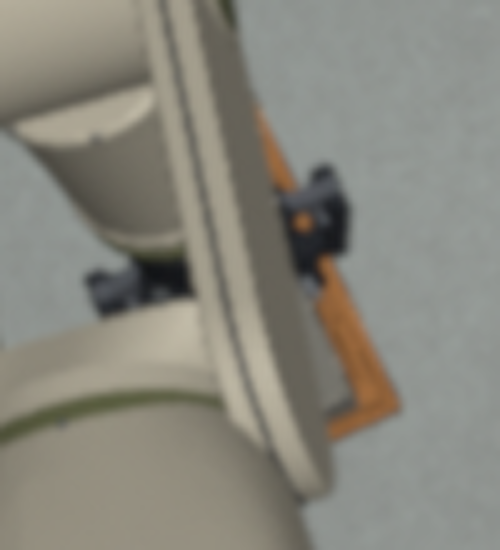

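Run:
```python
from ins import *
t=cams.capture("top"); k=12; u0,v0,u1,v1=195,190,228,232
im=cv2.resize(t[v0:v1,u0:u1],None,fx=k,fy=k,interpolation=cv2.INTER_CUBIC); raw=im.copy()
s=ctrl.sense(); p=np.array(s["eef_pos"]); R=np.array(s["eef_rot"])
for X,c in(((75,-25,C),(0,0,255)),((75,-25,C-25),(255,0,0)),((20,-25,C-25),(255,0,0)),((20,-25,C),(0,0,255)),((75,25,C-25),(255,255,0)),((75,0,C-25),(255,255,0)),((75,0,C),(0,255,255))):
    q=proj("top",p+R@(np.array(X)+[A,0,0])/1000)[0]; q=((q+.5-[u0,v0])*k); cv2.circle(im,tuple(int(round(v)) for v in q),3,c,-1)
for X in((-95,-42,14),(-75,-26.5,24),(-35,-26.5,24),(-75,-26.5,14)):
    q=proj("top",np.r_[O,0]+(U*X[0]+V*X[1]+Zw*X[2])/1000)[0]; q=((q+.5-[u0,v0])*k); cv2.circle(im,tuple(int(round(v)) for v in q),3,(0,255,0),-1)
cv2.imwrite("pics/z6.png",np.hstack([im,raw])); where()
```

```text
t 7.35 p [474.1152 184.3911  62.0947] F [-0.7178 -0.1057 -4.9631] T [ 0.1463 -0.176   0.0355] w 48.5
rv [-0.09  9.94  0.03] head bottom [47.8 -0.6 32.4] head top [52.1 -0.6 57.1] tail bottom [-100.    -0.5   58.3] F hx,hy,z [-0.7  0.2 -5. ]
```

View pics/z6.png

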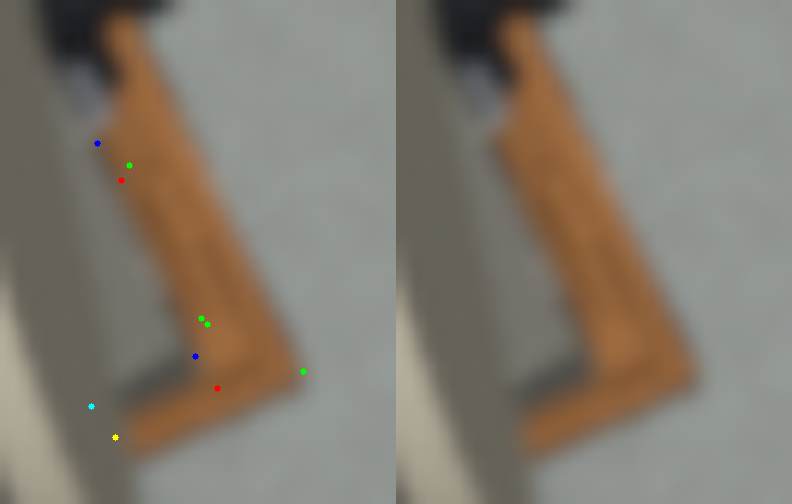

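Run:
```python
from ins import *
t=cv2.imread("pics/side5.png"); k=11; u0,v0,u1,v1=234,150,290,190
im=cv2.resize(t[v0:v1,u0:u1],None,fx=k,fy=k,interpolation=cv2.INTER_CUBIC); 
s=ctrl.sense(); p=np.array(s["eef_pos"]); R0=np.array(s["eef_rot"])
for d,c in((0,(0,0,255)),(-5,(255,255,0))):
  R=R0@Ro.from_euler("y",d,degrees=True).as_matrix()
  for X in((75,-25,C),(75,-25,C-25),(75,25,C),(75,25,C-25),(-75,-25,C),(-75,-25,C-25)):
    q=proj("side",p+R@(np.array(X)+[A,0,0])/1000)[0]; q=((q+.5-[u0,v0])*k); cv2.circle(im,tuple(int(round(v)) for v in q),3,c,-1)
cv2.imwrite("pics/z7.png",im)
```

```text
(no output)
```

View pics/z7.png

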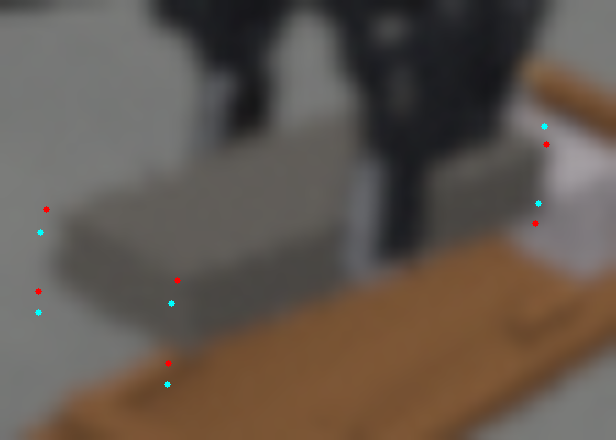

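Both views agree: stone is lateral-centred within about 1 mm, tilted head-low, with its head just short of the lip (side crop (545,150)). It may sit a couple of mm towards the head, so contact forces will settle that. Lowering.

Request:
play_rows --plan '[[[0,0.5,10],[0,0,0],30],[[0,0,0],[0,0,0],30]]'

```text
t: 7.55
eef_pos: [0.4723, 0.1841, 0.052]
eef_rot: [[-0.883, -0.443, -0.154], [-0.437, 0.896, -0.075], [0.172, 0.001, -0.985]]
force: [-0.8, 0.6, -4.5]
width: 0.57
```

Run:
```python
from ins import *
where(); p,R=pose(48,4,10); rows(p,R,n=1)
```

```text
t 7.55 p [472.3469 184.1077  51.9687] F [-0.8034  0.5683 -4.5221] T [ 0.0991 -0.1721  0.0292] w 48.6
rv [-0.07  9.89  0.03] head bottom [46.1 -0.  22.4] head top [50.4 -0.1 47. ] tail bottom [-101.7    0.    48.1] F hx,hy,z [-0.5  0.9 -4.5]
dist 18.3 rv [ 0.08  0.11 -0.02] rows 1
[[np.float64(-5.1), np.float64(-0.0), np.float64(17.6)], [np.float64(0.08), np.float64(0.11), np.float64(-0.02)]]
```

Request:
play_rows --plan '[[[-2,0,9],[0,0,0],30],[[-2,0,7],[0,0,0],30],[[0,0,0],[0,0,0],30]]'

```text
t: 7.85
eef_pos: [0.4731, 0.1846, 0.0336]
eef_rot: [[-0.883, -0.443, -0.155], [-0.437, 0.896, -0.075], [0.172, 0.001, -0.985]]
force: [-0.5, 0.5, -5.5]
width: 0.574
```

Run:
```python
from ins import *
where(); p,R=pose(48,2,10); rows(p,R,n=1)
```

```text
t 7.85 p [473.0717 184.5878  33.5571] F [-0.5416  0.4526 -5.4718] T [ 0.0464 -0.1661 -0.0022] w 49.0
rv [-0.08  9.92  0.03] head bottom [46.9  0.1  3.9] head top [51.2  0.  28.5] tail bottom [-100.8    0.1   29.8] F hx,hy,z [-0.3  0.6 -5.5]
dist 2.1 rv [ 0.08  0.08 -0.02] rows 1
[[np.float64(-1.4), np.float64(-0.1), np.float64(1.6)], [np.float64(0.08), np.float64(0.08), np.float64(-0.02)]]
```

Step down in small moves until the floor is felt.

Request:
play_rows --plan '[[[-0.3,0,2],[0,0,0],30],[[0,0,0],[0,0,0],30]]'

```text
t: 8.05
eef_pos: [0.4727, 0.1844, 0.0308]
eef_rot: [[-0.883, -0.443, -0.156], [-0.437, 0.896, -0.076], [0.174, 0.002, -0.985]]
force: [-0.3, -0.6, -5.5]
width: 0.573
```

Request:
play_rows --plan '[[[-0.3,0,1.5],[0,0,0],30],[[0,0,0],[0,0,0],30]]'

```text
t: 8.25
eef_pos: [0.4731, 0.1845, 0.0298]
eef_rot: [[-0.883, -0.443, -0.156], [-0.437, 0.896, -0.075], [0.173, 0.001, -0.985]]
force: [-0.9, 0.1, -2.1]
width: 0.571
```

Run:
```python
from ins import *
where()
```

```text
t 8.25 p [473.1364 184.5417  29.8406] F [-0.9082  0.1343 -2.1228] T [ 0.0597 -0.1007 -0.0164] w 48.8
rv [-0.08  9.95  0.03] head bottom [47.  -0.   0.2] head top [51.3 -0.  24.8] tail bottom [-100.8    0.    26.1] F hx,hy,z [-0.8  0.5 -2.1]
```

Request:
play_rows --plan '[[[0.2,0,-1],[0,0,0],30],[[-5,0,-0.9],[0,0,0],30],[[-5,0,-0.9],[0,0,0],30],[[0,0,0],[0,0,0],30]]'

```text
t: 8.65
eef_pos: [0.4837, 0.1897, 0.0316]
eef_rot: [[-0.883, -0.443, -0.154], [-0.437, 0.896, -0.075], [0.171, 0.001, -0.985]]
force: [-0.8, -0.2, -4.5]
width: 0.569
```

Run:
```python
from ins import *
where()
```

```text
t 8.65 p [483.7095 189.6586  31.5897] F [-0.7732 -0.1519 -4.5181] T [ 0.0682 -0.1682 -0.0057] w 48.6
rv [-0.07  9.85  0.03] head bottom [58.7 -0.1  2. ] head top [63.  -0.2 26.7] tail bottom [-89.1  -0.1  27.7] F hx,hy,z [-0.8  0.2 -4.5]
```

Request:
play_rows --plan '[[[-2,0,0.6],[0,0,0],30],[[-3,0,-0.5],[0,0,0],30],[[0,0,0],[0,0,0],30]]'

```text
t: 8.95
eef_pos: [0.487, 0.1913, 0.0299]
eef_rot: [[-0.882, -0.443, -0.158], [-0.437, 0.896, -0.076], [0.175, 0.001, -0.985]]
force: [-1.5, -0.3, -1.6]
width: 0.572
```

Run:
```python
from ins import *
where()
```

```text
t 8.95 p [486.9782 191.336   29.8663] F [-1.521  -0.3444 -1.5922] T [-0.0099 -0.0916 -0.0455] w 48.8
rv [-0.08 10.09  0.03] head bottom [62.3 -0.1  0. ] head top [66.7 -0.1 24.6] tail bottom [-85.3  -0.   26.3] F hx,hy,z [-1.5  0.4 -1.6]
```

Request:
play_rows --plan '[[[-2.5,0,-1],[0,0,0],30],[[0,0,0],[0,0,0],30]]'

```text
t: 9.15
eef_pos: [0.4871, 0.1914, 0.0299]
eef_rot: [[-0.881, -0.443, -0.163], [-0.436, 0.896, -0.079], [0.181, 0.002, -0.983]]
force: [-3.9, -2.0, 0.4]
width: 0.569
```

Request:
play_rows --plan '[[[-2.5,0,-0.5],[0,0,0],30],[[0,0,0],[0,0,0],30]]'

```text
t: 9.35
eef_pos: [0.4876, 0.1917, 0.0303]
eef_rot: [[-0.881, -0.443, -0.168], [-0.436, 0.896, -0.081], [0.186, 0.002, -0.982]]
force: [-4.0, -2.2, 1.7]
width: 0.57
```

Run:
```python
from ins import *
where()
```

```text
t 9.35 p [487.6377 191.6851  30.3236] F [-3.9721 -2.2412  1.6968] T [-0.0902  0.1994 -0.032 ] w 48.7
rv [-0.1  10.75  0.03] head bottom [62.9 -0.  -0.4] head top [67.6 -0.1 24.2] tail bottom [-84.5   0.   27.6] F hx,hy,z [-4.6 -0.2  1.7]
```

```bash
sed -i 's/A=.8;/A=-3.2;/' ins.py
python3 - <<'E'
from ins import *
where()
s=cams.capture("side"); cv2.imwrite("pics/g8.png",cv2.resize(s[130:215,220:320],(680,578),interpolation=cv2.INTER_CUBIC))
E
```

```text
t 9.35 p [487.6377 191.6851  30.3236] F [-3.9721 -2.2412  1.6968] T [-0.0902  0.1994 -0.032 ] w 48.7
rv [-0.1  10.75  0.03] head bottom [66.8 -0.  -1.1] head top [71.5 -0.1 23.5] tail bottom [-80.5   0.   26.9] F hx,hy,z [-4.6 -0.2  1.7]
```

View pics/g8.png

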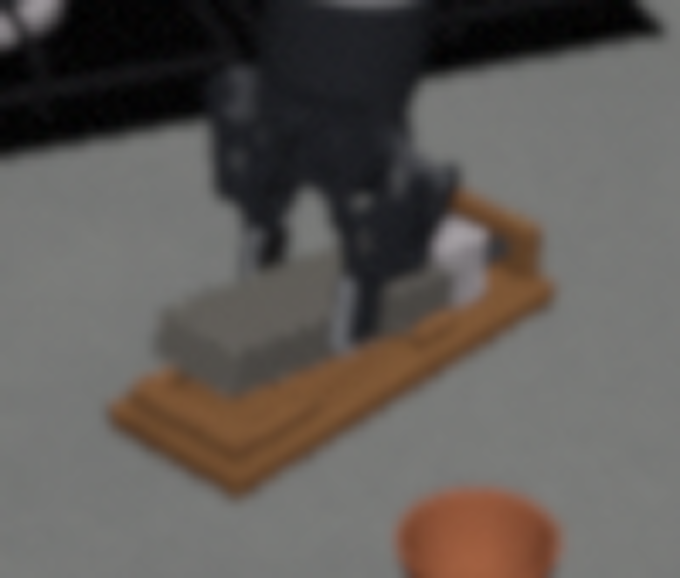

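Request:
play_rows --plan '[[[-4,0,-0.8],[0,-1,0],30]]'

```text
t: 9.5
eef_pos: [0.4896, 0.1927, 0.03]
eef_rot: [[-0.883, -0.443, -0.157], [-0.437, 0.896, -0.075], [0.174, 0.002, -0.985]]
force: [-9.0, -4.5, -2.4]
width: 0.572
```

Run:
```python
from ins import *
where()
```

```text
t 9.5 p [489.5593 192.6909  30.0139] F [-8.9628 -4.5217 -2.3856] T [-0.7518  1.2746 -0.033 ] w 48.9
rv [-0.11 10.    0.03] head bottom [69.2  0.  -0.4] head top [73.6 -0.  24.2] tail bottom [-78.5   0.1  25.6] F hx,hy,z [-10.   -0.1  -2.4]
```

The side view shows the head against the jaw (crop (450,290)) and the tail over the stop (235,390). Now push the jaw back, keeping commanded offset on.

Request:
play_rows --plan '[[[-4.5,0,-0.9],[0,-0.3,0],30]]'

```text
t: 9.6
eef_pos: [0.4913, 0.1936, 0.0295]
eef_rot: [[-0.883, -0.443, -0.157], [-0.437, 0.896, -0.075], [0.174, 0.002, -0.985]]
force: [-11.2, -7.2, 2.0]
width: 0.57
```

Run:
```python
from ins import *
where()
```

```text
t 9.6 p [491.3472 193.5844  29.4541] F [-11.2118  -7.1587   2.035 ] T [-0.905   1.4297 -0.0516] w 48.7
rv [-0.12 10.01  0.04] head bottom [71.2  0.  -1. ] head top [75.6 -0.1 23.6] tail bottom [-76.5   0.1  25.1] F hx,hy,z [-13.2  -1.4   2. ]
```

Request:
play_rows --plan '[[[-4,0,-1.8],[0,-0.3,0],30]]'

```text
t: 9.7
eef_pos: [0.4926, 0.1942, 0.0297]
eef_rot: [[-0.882, -0.443, -0.158], [-0.437, 0.896, -0.076], [0.175, 0.002, -0.985]]
force: [-11.6, -6.7, 1.3]
width: 0.578
```

Run:
```python
from ins import *
where()
```

```text
t 9.7 p [492.5579 194.1892  29.7467] F [-11.6411  -6.7442   1.3341] T [-0.9224  1.5026 -0.034 ] w 49.4
rv [-0.13 10.09  0.04] head bottom [72.5  0.  -0.8] head top [76.9 -0.1 23.8] tail bottom [-75.1   0.1  25.5] F hx,hy,z [-13.4  -0.9   1.3]
```

Request:
play_rows --plan '[[[-4,0,-1.8],[0,-0.4,0],30]]'

```text
t: 9.8
eef_pos: [0.4935, 0.1947, 0.0299]
eef_rot: [[-0.882, -0.443, -0.158], [-0.437, 0.897, -0.076], [0.175, 0.002, -0.985]]
force: [-12.1, -7.4, 0.1]
width: 0.569
```

Run:
```python
from ins import *
where()
s=cams.capture("side");t=cams.capture("top")
a=cv2.resize(s[140:210,230:310],(480,420),interpolation=cv2.INTER_CUBIC); b=cv2.resize(t[190:240,185:230],(320,356),interpolation=cv2.INTER_CUBIC)
b=cv2.copyMakeBorder(b,0,64,0,0,cv2.BORDER_CONSTANT); cv2.imwrite("pics/g9.png",np.hstack([a,b])); where()
```

```text
t 9.8 p [493.5403 194.7061  29.8659] F [-12.0751  -7.3986   0.1413] T [-0.9852  1.5264 -0.0104] w 48.6
rv [-0.14 10.1   0.05] head bottom [73.7  0.  -0.7] head top [78.  -0.  23.9] tail bottom [-74.    0.1  25.6] F hx,hy,z [-14.1  -1.3   0.1]
t 9.9 p [493.6481 194.7543  29.8025] F [-9.8434 -6.8377  0.1274] T [-0.8585  1.3283 -0.0792] w 48.7
rv [-0.14 10.08  0.05] head bottom [73.8  0.  -0.7] head top [78.2 -0.  23.9] tail bottom [-73.9   0.1  25.5] F hx,hy,z [-11.9  -1.8   0.1]
```

View pics/g9.png

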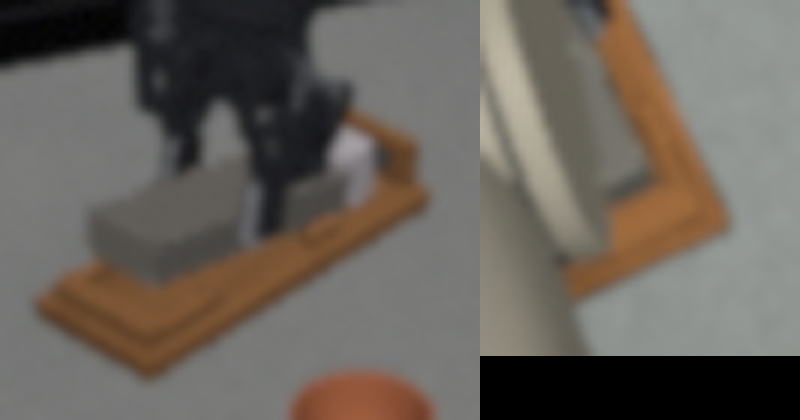

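Run:
```python
from ins import *
t=cams.capture("top"); k=14; u0,v0,u1,v1=198,200,226,236
im=cv2.resize(t[v0:v1,u0:u1],None,fx=k,fy=k,interpolation=cv2.INTER_CUBIC); raw=im.copy()
s=ctrl.sense(); p=np.array(s["eef_pos"]); R=np.array(s["eef_rot"])
for X,c in(((75,-25,C),(0,0,255)),((75,-25,C-25),(255,0,0)),((75,0,C-25),(255,255,0)),((75,0,C),(0,255,255))):
    q=proj("top",p+R@(np.array(X)+[A,0,0])/1000)[0]; q=((q+.5-[u0,v0])*k); cv2.circle(im,tuple(int(round(v)) for v in q),3,c,-1)
for X in((-95,-42,14),(-75,-26.5,24),(-75,0,24),(-88,-34.5,24),(-75,0,14)):
    q=proj("top",np.r_[O,0]+(U*X[0]+V*X[1]+Zw*X[2])/1000)[0]; q=((q+.5-[u0,v0])*k); cv2.circle(im,tuple(int(round(v)) for v in q),3,(0,255,0),-1)
cv2.imwrite("pics/z10.png",np.hstack([im,raw])); where()
```

```text
t 9.95 p [493.6965 194.7797  29.8181] F [-9.8489 -5.4497  0.0527] T [-0.8495  1.328  -0.0718] w 48.4
rv [-0.14 10.07  0.05] head bottom [73.8  0.  -0.7] head top [78.2 -0.  23.9] tail bottom [-73.9   0.1  25.5] F hx,hy,z [-11.2  -0.5   0.1]
```

View pics/z10.png

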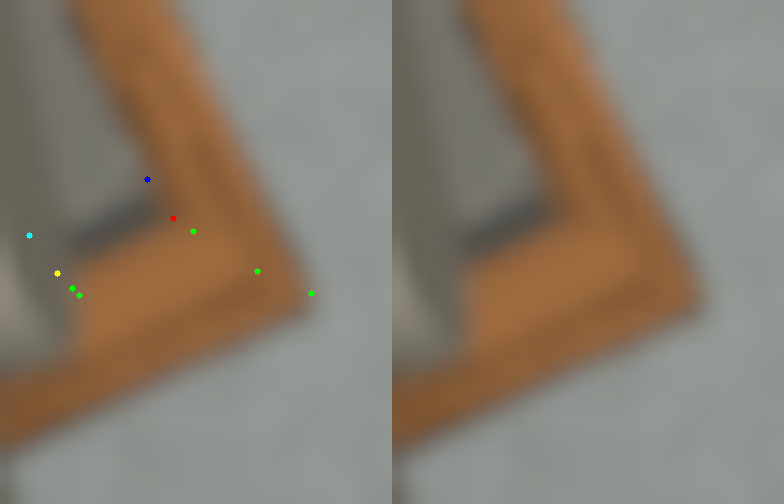

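```bash
sed -i 's/C=2.9/C=2.2/' ins.py
cat >> ins.py <<'E'
def nxt(th,h0=0.3,tail=-73.5,lat=0.):
    p,R=pose(tail+150*np.cos(np.deg2rad(th)),h0,th,lat)
    s=ctrl.sense(); R0=np.array(s["eef_rot"]); 
    print("th",th,"shift",((R0.T@(p-np.array(s["eef_pos"])))*1000).round(1),"rv",Ro.from_matrix(R0.T@R).as_rotvec(degrees=True).round(2))
E
python3 - <<'E'
from ins import *
where(); nxt(10);nxt(8); nxt(6)
E
```

```text
t 9.95 p [493.6965 194.7797  29.8181] F [-9.8489 -5.4497  0.0527] T [-0.8495  1.328  -0.0718] w 48.4
rv [-0.14 10.07  0.05] head bottom [74.  0. -0.] head top [78.3 -0.  24.6] tail bottom [-73.7   0.1  26.2] F hx,hy,z [-11.2  -0.5   0.1]
th 10 shift [-0.2 -0.1 -0.3] rv [ 0.15 -0.07 -0.03]
th 8 shift [-1.  -0.1  2.3] rv [ 0.15 -2.07 -0.04]
th 6 shift [-1.7 -0.1  4.9] rv [ 0.15 -4.07 -0.04]
```

Request:
play_rows --plan '[[[-4,0,1],[0,-2.4,0],30]]'

```text
t: 10.05
eef_pos: [0.4945, 0.1952, 0.0271]
eef_rot: [[-0.887, -0.443, -0.127], [-0.439, 0.897, -0.06], [0.141, 0.003, -0.99]]
force: [-14.0, -8.0, 2.0]
width: 0.573
```

Run:
```python
from ins import *
where(); nxt(8); nxt(6)
```

```text
t 10.05 p [494.4723 195.1735  27.0733] F [-14.038   -8.0147   2.0463] T [-1.3032  1.9231 -0.0533] w 48.9
rv [-0.16  8.08  0.05] head bottom [75.3  0.  -0.1] head top [78.8 -0.  24.7] tail bottom [-73.2   0.1  21. ] F hx,hy,z [-16.1  -0.9   2. ]
th 8 shift [ 0.3 -0.1 -0.2] rv [ 0.16 -0.08 -0.04]
th 6 shift [-0.3 -0.1  2.4] rv [ 0.16 -2.08 -0.04]
```

Request:
play_rows --plan '[[[-3.5,0,1.6],[0,-2.5,0],30]]'

```text
t: 10.15
eef_pos: [0.4941, 0.195, 0.0237]
eef_rot: [[-0.891, -0.443, -0.095], [-0.441, 0.896, -0.044], [0.105, 0.003, -0.995]]
force: [-17.3, -10.8, 6.2]
width: 0.57
```

Run:
```python
from ins import *
where(); nxt(6); nxt(4)
```

```text
t 10.15 p [494.0543 195.0091  23.6904] F [-17.2929 -10.8424   6.2426] T [-1.2943  2.0112 -0.0808] w 48.7
rv [-0.17  6.01  0.05] head bottom [75.3  0.1 -0.7] head top [77.9 -0.  24.2] tail bottom [-73.9   0.2  15. ] F hx,hy,z [-20.3  -2.    6.2]
th 6 shift [-0.3 -0.1 -1. ] rv [ 0.17 -0.01 -0.04]
th 4 shift [-0.7 -0.1  1.7] rv [ 0.17 -2.01 -0.04]
```

Run:
```python
from ins import *
s=cams.capture("side");t=cams.capture("top"); cv2.imwrite("pics/side11.png",s)
a=cv2.resize(s[140:210,230:310],(480,420),interpolation=cv2.INTER_CUBIC);
k=9; u0,v0,u1,v1=195,195,228,240
im=cv2.resize(t[v0:v1,u0:u1],None,fx=k,fy=k,interpolation=cv2.INTER_CUBIC)
S=ctrl.sense(); p=np.array(S["eef_pos"]); R=np.array(S["eef_rot"])
for X,c in(((75,-25,C),(0,0,255)),((75,-25,C-25),(255,0,0)),((75,0,C-25),(255,255,0)),((75,0,C),(0,255,255))):
    q=proj("top",p+R@(np.array(X)+[A,0,0])/1000)[0]; q=((q+.5-[u0,v0])*k); cv2.circle(im,tuple(int(round(v)) for v in q),2,c,-1)
    q=proj("side",p+R@(np.array(X)+[A,0,0])/1000)[0]; q=((q+.5-[230,140])*6); cv2.circle(a,tuple(int(round(v)) for v in q),2,c,-1)
for X in((-75,-26.5,24),(-75,0,24)):
    q=proj("top",np.r_[O,0]+(U*X[0]+V*X[1]+Zw*X[2])/1000)[0]; q=((q+.5-[u0,v0])*k); cv2.circle(im,tuple(int(round(v)) for v in q),2,(0,255,0),-1)
b=cv2.copyMakeBorder(im,0,420-im.shape[0],0,0,cv2.BORDER_CONSTANT) if im.shape[0]<420 else im[:420]
cv2.imwrite("pics/g11.png",np.hstack([a,b])); where()
```

```text
t 10.25 p [494.0177 195.0496  23.624 ] F [-10.6736  -5.8924   1.2277] T [-0.8765  1.5535 -0.0291] w 48.7
rv [-0.18  5.93  0.06] head bottom [75.3  0.1 -0.6] head top [77.9  0.  24.2] tail bottom [-73.9   0.2  14.9] F hx,hy,z [-12.2  -0.5   1.2]
```

View pics/g11.png

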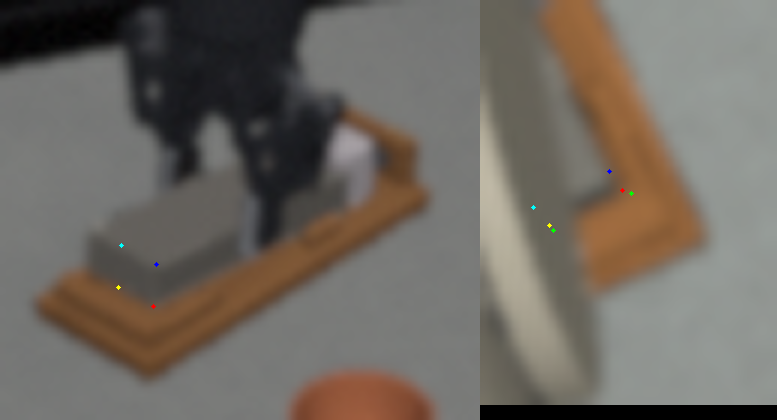

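Request:
play_rows --plan '[[[-3,0,1.2],[0,-2.5,0],30]]'

```text
t: 10.35
eef_pos: [0.4943, 0.1952, 0.0211]
eef_rot: [[-0.895, -0.443, -0.06], [-0.442, 0.897, -0.026], [0.065, 0.003, -0.998]]
force: [-7.2, -4.6, -4.2]
width: 0.57
```

Run:
```python
from ins import *
where(); nxt(4,tail=-74); nxt(2,tail=-74)
```

```text
t 10.35 p [494.3136 195.2414  21.1018] F [-7.1788 -4.5653 -4.2138] T [-0.8098  0.8046 -0.0425] w 48.7
rv [-0.19  3.75  0.06] head bottom [76.   0.1 -0.2] head top [77.6  0.1 24.7] tail bottom [-73.7   0.3   9.6] F hx,hy,z [-8.5 -0.9 -4.2]
th 4 shift [ 0.4 -0.2 -0.8] rv [ 0.19  0.25 -0.05]
th 2 shift [ 0.2 -0.2  1.9] rv [ 0.19 -1.75 -0.06]
```

Request:
play_rows --plan '[[[-2.7,0,1.8],[0,-2.3,0],30]]'

```text
t: 10.45
eef_pos: [0.494, 0.1951, 0.0178]
eef_rot: [[-0.896, -0.443, -0.029], [-0.443, 0.897, -0.01], [0.03, 0.003, -1.0]]
force: [-11.6, -7.0, 3.2]
width: 0.568
```

Run:
```python
from ins import *
where(); nxt(2,tail=-74); nxt(0,tail=-74)
s=cams.capture("side");t=cams.capture("top")
a=cv2.resize(s[140:210,230:310],(480,420),interpolation=cv2.INTER_CUBIC);
k=9; u0,v0,u1,v1=195,195,228,240
im=cv2.resize(t[v0:v1,u0:u1],None,fx=k,fy=k,interpolation=cv2.INTER_CUBIC)
b=cv2.copyMakeBorder(im,0,420-im.shape[0],0,0,cv2.BORDER_CONSTANT)
cv2.imwrite("pics/g12.png",np.hstack([a,b])); where()
```

```text
t 10.45 p [494.0424 195.0773  17.8238] F [-11.5619  -7.0328   3.1632] T [-1.028   1.2819 -0.0508] w 48.5
rv [-0.19  1.74  0.06] head bottom [75.9  0.1 -0.7] head top [76.6  0.  24.2] tail bottom [-74.    0.3   3.8] F hx,hy,z [-13.5  -1.2   3.2]
th 2 shift [ 0.  -0.2 -1.4] rv [ 0.2   0.26 -0.06]
th 0 shift [-0.  -0.2  1.3] rv [ 0.19 -1.74 -0.06]
t 10.55 p [493.7841 194.9437  17.7029] F [-9.3678 -5.51   -2.0037] T [-0.8098  1.1378 -0.0375] w 48.7
rv [-0.2   1.72  0.07] head bottom [75.6  0.1 -0.8] head top [76.4  0.  24.1] tail bottom [-74.3   0.3   3.7] F hx,hy,z [-10.8  -0.8  -2. ]
```

View pics/g12.png

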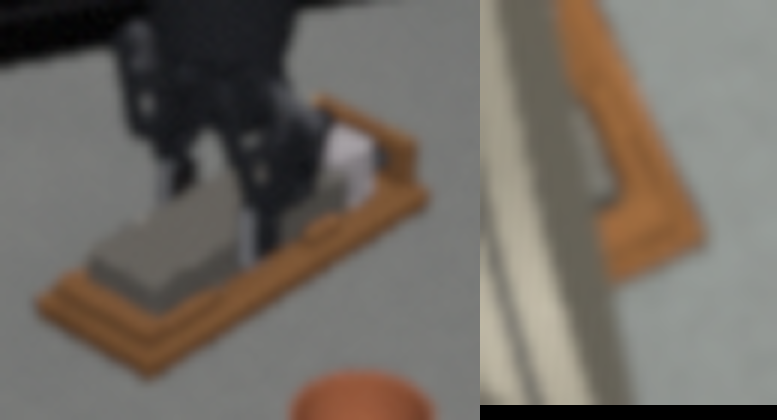

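The side view shows the tail dropping inside the stop (crop (150,300)). Finish levelling and press.

Request:
play_rows --plan '[[[-2,0,1.2],[0,-2.2,0],30]]'

```text
t: 10.65
eef_pos: [0.4945, 0.1952, 0.0168]
eef_rot: [[-0.897, -0.443, 0.003], [-0.443, 0.897, 0.005], [-0.005, 0.003, -1.0]]
force: [-5.8, -1.7, 16.4]
width: 0.573
```

Run:
```python
from ins import *
where(); nxt(0,tail=-74)
```

```text
t 10.65 p [494.5047 195.2486  16.7796] F [-5.8358 -1.7059 16.3736] T [-0.6475  1.2287 -0.3736] w 48.9
rv [-0.2  -0.3   0.07] head bottom [76.5  0.   1. ] head top [76.4 -0.  26. ] tail bottom [-73.5   0.2   0.2] F hx,hy,z [-6.   1.1 16.4]
th 0 shift [ 0.5 -0.1  0.3] rv [ 0.2   0.3  -0.07]
```

Request:
play_rows --plan '[[[0,0,0.3],[0.2,0.2,0],30],[[0,0,0.5],[0,0,0],30],[[0,0,0.5],[0,0,0],30]]'

```text
t: 10.95
eef_pos: [0.493, 0.1944, 0.0168]
eef_rot: [[-0.897, -0.442, -0.001], [-0.442, 0.897, -0.0], [0.001, 0.0, -1.0]]
force: [-4.5, -2.1, 3.3]
width: 0.571
```

Run:
```python
from ins import *
where()
```

```text
t 10.95 p [493.0226 194.4425  16.828 ] F [-4.4888 -2.1157  3.2736] T [-0.1561  0.7759 -0.0288] w 48.8
rv [-0.01  0.04  0.1 ] head bottom [74.8 -0.1  0.6] head top [74.8 -0.1 25.6] tail bottom [-75.2   0.2   0.7] F hx,hy,z [-5.   0.1  3.3]
```

Request:
play_rows --plan '[[[0,0,1],[0,0,0],30],[[0,0,2.5],[0,-0.3,0],30],[[0,0,2.5],[0,0,0],30]]'

```text
t: 11.25
eef_pos: [0.4931, 0.1945, 0.0167]
eef_rot: [[-0.897, -0.443, 0.001], [-0.443, 0.897, 0.001], [-0.002, 0.001, -1.0]]
force: [-18.4, -6.9, 31.1]
width: 0.573
```

Run:
```python
from ins import *
where()
```

```text
t 11.25 p [493.0771 194.4563  16.685 ] F [-18.4443  -6.9293  31.1127] T [-0.7939  3.4069 -0.055 ] w 48.9
rv [-0.03 -0.1   0.09] head bottom [74.9 -0.1  0.6] head top [74.8 -0.1 25.6] tail bottom [-75.1   0.2   0.4] F hx,hy,z [-19.6   2.   31.1]
```

Request:
play_rows --plan '[[[0,0,-0.3],[0,0,0],30],[[0,0,0],[0,0,0],30],[[0,0,0],[0,0,0],52],[[0,0,0],[0,0,0],62],[[0,0,0],[0,0,0],72]]'

```text
t: 11.75
eef_pos: [0.4954, 0.1953, 0.0182]
eef_rot: [[-0.897, -0.443, 0.006], [-0.443, 0.897, 0.003], [-0.006, 0.0, -1.0]]
force: [0.5, -0.5, 0.5]
width: 0.845
```

Run:
```python
from ins import *
where()
```

```text
t 11.75 p [495.3515 195.2809  18.1738] F [ 0.5146 -0.5152  0.5001] T [ 0.0193 -0.0411  0.0268] w 72.2
rv [-0.   -0.35  0.08] head bottom [77.3 -0.3  2.5] head top [77.1 -0.3 27.5] tail bottom [-72.7  -0.1   1.5] F hx,hy,z [ 0.2 -0.7  0.5]
```

Released with zero force. Retreat up, then away so the top view is clear.

Request:
play_rows --plan '[[[0,0,-10],[0,0,0],72],[[0,0,-25],[0,0,0],72],[[0,0,-35],[0,0,0],72],[[0,0,-40],[0,0,0],72],[[0,0,-40],[0,0,0],72]]'

```text
t: 12.25
eef_pos: [0.4909, 0.1939, 0.169]
eef_rot: [[-0.897, -0.443, -0.004], [-0.443, 0.897, 0.0], [0.004, 0.002, -1.0]]
force: [1.1, 0.3, 0.7]
width: 0.844
```

Request:
play_rows --plan '[[[0,30,-10],[0,0,0],72],[[0,45,0],[0,0,0],72],[[0,45,0],[0,0,0],72],[[0,45,0],[0,0,0],72],[[0,40,0],[0,0,0],72]]'

```text
t: 12.75
eef_pos: [0.4071, 0.3822, 0.1964]
eef_rot: [[-0.901, -0.434, 0.019], [-0.434, 0.901, 0.009], [-0.022, 0.0, -1.0]]
force: [1.4, 0.2, -0.5]
width: 0.843
```

Run:
```python
from ins import *
s=cams.capture("side");t=cams.capture("top"); cv2.imwrite("pics/side13.png",s);cv2.imwrite("pics/top13.png",t)
a=cv2.resize(s[140:210,230:310],(480,420),interpolation=cv2.INTER_CUBIC);
b=cv2.resize(t[145:240,155:225],(310,420),interpolation=cv2.INTER_CUBIC)
cv2.imwrite("pics/g13.png",np.hstack([a,b])); st()
```

```text
t 12.85 p [405.6016 384.567  196.3644] F [ 0.0563 -0.7532 -0.6019] T [ 0.0204 -0.0336 -0.0087] w 71.8
```

View pics/g13.png

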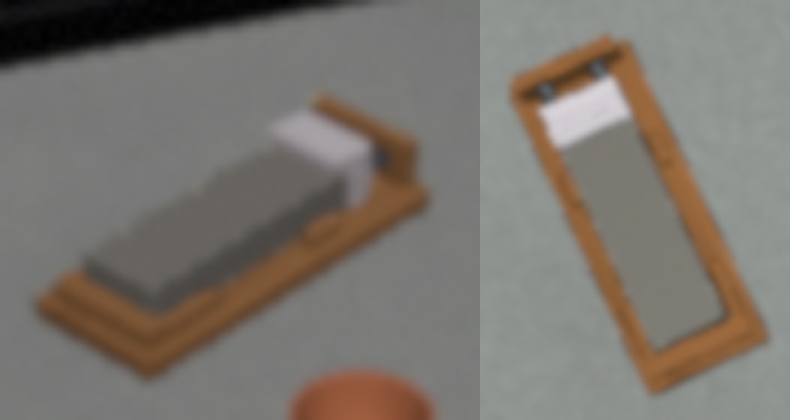

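Run:
```python
from ins import *
k=8
def blob(n):
    im=cv2.imread(f"pics/{n}.png").astype(np.float32);u0,v0,u1,v1=160,150,200,190
    f=cv2.resize(im[v0:v1,u0:u1],None,fx=k,fy=k,interpolation=cv2.INTER_CUBIC)
    m=(f[...,1]>165).astype(np.uint8)
    c=max(cv2.findContours(m,cv2.RETR_EXTERNAL,cv2.CHAIN_APPROX_NONE)[0],key=cv2.contourArea)[:,0,:].astype(np.float32)
    c=(c+.5)/k-.5+np.array([u0,v0],np.float32)
    X=ray("top",c,.0495); r=cv2.minAreaRect((X[:,:2]*1000).astype(np.float32)); return np.array(r[0]),r
a,ra=blob("top0");b,rb=blob("top13"); d=b-a; print("jaw shift along,lat",d@U[:2],d@V[:2],rb)
# stone top face: grey, low saturation within holder
im=cv2.imread("pics/top13.png").astype(np.float32);u0,v0,u1,v1=150,145,230,240
f=cv2.resize(im[v0:v1,u0:u1],None,fx=k,fy=k,interpolation=cv2.INTER_CUBIC)
m=((f[...,2]-f[...,0]<40)&(f[...,1]<165)).astype(np.uint8)
q=[]; 
hold=np.zeros_like(m); P4=[proj("top",np.r_[O,0]+(U*x+V*y+Zw*34)/1000)[0] for x,y in((-84,-33),(-84,33),(62,33),(62,-33))]
cv2.fillPoly(hold,[(((np.array(P4)+.5-[u0,v0])*k).round().astype(np.int32))],1)
m&=hold; c=max(cv2.findContours(m,cv2.RETR_EXTERNAL,cv2.CHAIN_APPROX_NONE)[0],key=cv2.contourArea)[:,0,:].astype(np.float32)
c=(c+.5)/k-.5+np.array([u0,v0]); X=ray("top",c,.039)-np.r_[O,0]; hx=X@U*1000; hy=X@V*1000
for s in(1,-1):
    sel=(hx>-65)&(hx<50)&(hy*s>15); l=np.polyfit(hx[sel],hy[sel],1); print("side",s,"hy at 0",l[1],"slope",l[0])
sel=(abs(hy)<18)&(hx<-50); print("tail end hx",np.median(hx[sel]))
# other objects moved?
t0=cv2.imread("pics/top0.png");t1=cv2.imread("pics/top13.png")
for nm,(u,v) in dict(bowl=(258,195),short=(257,239),jar=(266,120)).items():
    print(nm,cv2.absdiff(t0,t1)[v-14:v+14,u-14:u+14].mean())
# side view corners zoom
s=cv2.imread("pics/side13.png"); kk=10;a0,b0=236,160
z=cv2.resize(s[b0:b0+45,a0:a0+60],None,fx=kk,fy=kk,interpolation=cv2.INTER_CUBIC)
for X_ in((-75,-25,39),(-75,25,39),(65,-25,39),(-75,-25,24)):
    q=proj("side",np.r_[O,0]+(U*X_[0]+V*X_[1]+Zw*X_[2])/1000)[0]; cv2.circle(z,tuple(int(round(v)) for v in (q+.5-[a0,b0])*kk),3,(0,0,255),-1)
cv2.imwrite("pics/z13.png",z)
```

```text
jaw shift along,lat 4.035579144956373 0.13143769073918793 ((565.2051391601562, 230.33514404296875), (28.180604934692383, 50.253379821777344), 26.388545989990234)
side 1 hy at 0 25.18978452982448 slope -0.001124343236380916
side -1 hy at 0 -25.218338436595076 slope 0.005682497131868182
tail end hx -78.09972204013104
bowl 0.3482142857142857
short 0.320578231292517
jar 0.3307823129251701
```

View pics/z13.png

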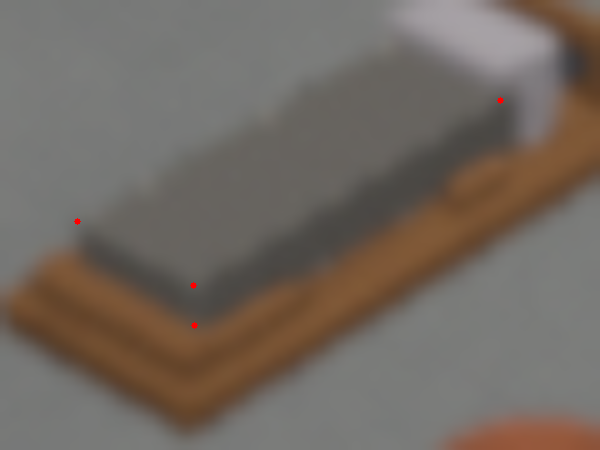

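Run:
```python
from ins import *
st(); print(ctrl.finish_job())
```

```text
t 12.85 p [405.6016 384.567  196.3644] F [ 0.0563 -0.7532 -0.6019] T [ 0.0204 -0.0336 -0.0087] w 71.8
the job is handed in; nothing more can be done
None
```

The long stone is in the holder, clamped between the jaw and the tail stop, and released; I handed the job in at 12.85 s. I gripped it at the middle of its sides, put the head under the lip at about 10°, and pushed the jaw back about 7 mm. Then I lowered the tail inside the stop, pressed down with about 31 N, let go and moved the arm clear.

Last checks:
- **Clamped:** the jaw stands 4.04 mm back from rest, against the 4 mm expected with the stone seated against the stop.
- **Centred and square:** the stone's sides are at y = +25.2 and −25.2 mm, and their slopes are within 0.006 rad.
- **Fully down:** the height under the press matched the height when I picked it up to about 0.2 mm, and the tool was level within 0.1°. In the side view the stone's top corners lay within about a pixel (roughly 3 mm) of the seated position.
- **Other objects:** the bowl, the short stone and the jar look unchanged in the top view, and the arm was touching nothing.

**Disagreements:** the stone sat about 4 mm further towards the jaw in the grip than I first worked out. I saw this when it touched the jaw early, and corrected for it. The tail end measured −78 mm in the top view; that includes the visible end face, and allowing for it gives about −74 to −75 mm. Flatness after letting go was checked only by eye, in the pictures.

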